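# Put the spatula and the wax block away in the sloping bench tray

## Task

Tidy the wax bench: first lay the yellow spatula in its slot on the left of the sloping tray, handle in the narrow lower part and blade uphill, then lay the loose green wax block in the right-hand bay, lying the same way as the green block already there, squared up with it and flush against it with no gap. Set each piece down flat on the tray floor before letting go of it, do not drop it in. Leave everything else on the bench where it is.

Things in the scene. Friction and masses are not known exactly. Their poses are not given: they have to be found in the camera images.
- tray: Sloping wooden tray, fixed; 230 mm up the slope (x, uphill and away from the robot) by 190 across (y, left). Origin: centre of its floor surface, 105 mm above the table; z square to the floor, which tilts 30 deg towards the robot. Walls 7 mm high. Left: spatula slot. Middle: groove with a fixed flat file. Right: block bay, and above it a pocket with two fixed offcuts.
- slot (a point): Centre of the spatula slot on its floor (tray x 0, y +66 mm), axes as the tray. The slot runs up the slope, 218 mm long between its end walls (x from -109 to +109 mm). Its lower half (x below -2 mm) is 28 mm wide for the handle; its upper half is 48 mm wide for the blade. The outline of the spatula is painted on its floor, pale yellow and grey.
- bay (a point): Where the centre of the loose block's underside belongs when it lies against the first block (tray x -43, y -52 mm), on the bay floor, axes as the tray. The bay is 76 mm wide (y) and free for 95 mm uphill of the first block.
- first_block: Green wax block, 44 (x, along the slope) x 60 (y) x 24 mm, fixed at the low end of the bay; origin: centre of its underside; axes as the tray. Its uphill face is 22 mm from its centre.
- lamp (a point): Middle of a white strip lamp, a bar 21 mm thick and 244 mm long that runs across above the tray (along tray y) on two posts behind. Fixed, 252 mm above the table, it keeps a gripper from reaching mid-slot straight down; come in from the robot's side, tilted with the slope.
- spatula: Loose modelling spatula, 180 mm long, lying flat: yellow handle 110 long (x from -90 to +20 mm), 18 wide, 22 tall; flat steel blade 70 long (x from +20 to +90), 36 wide, 4 thick. Origin: on its underside, close to its centre of mass; x points to the blade tip, z up. 110 g, give or take.
- spatula_tip (a point): Blade tip of the spatula, 90 mm along x from its origin.
- block: Loose green wax block, 44 (x) x 60 (y) x 24 mm, alone on the table; origin: centre of its underside, z up. About 90 g.
- pot: Bystander: copper-coloured pot, 110 mm wide, 70 tall, loose; leave alone. Origin: centre of its underside.
- mould: Bystander: mint-green open mould box, 100 x 140 x 30 mm, loose; leave alone. Origin: centre of its underside.
- jar: Bystander: amber jar with black cap, 64 mm wide, 90 tall, loose; leave alone. Origin: centre of its underside.
- stone: Bystander: grey sharpening stone, 100 x 45 x 25 mm, loose; leave alone. Origin: centre of its underside.
- cap: Bystander: black round cap, 36 mm wide, 22 tall, loose; leave alone. Origin: centre of its underside.
- stick: Bystander: thin dark brown stick, 120 x 7 x 7 mm, loose; leave alone. Origin: centre of its underside.
Mind the look-alikes: they are no part of the job. Of the things that look like the block, take the one that is nearest to the robot's base at the start.

How it is judged (in metres and radians):
On the way, in this order (a step that is already met when the one before it is completed fails the run):
1. the spatula is set down flat in its slot while still held: blade uphill, underside within 8 mm of the tray floor and within 10 degrees of it (y of spatula in the frame of slot between -0.012 and 0.012 m and x of spatula in the frame of slot between -0.03 and 0.03 m and x of spatula_tip in the frame of slot above 0.05 m and z of spatula in the frame of tray between -0.005 and 0.008 m and angle between the z axis of spatula and the z axis of tray, either way round below 0.175 rad and angle between the x axis of spatula and the x axis of tray, either way round below 0.175 rad and contact force between the fingers and spatula above 0.5 N), for 0.1 s.
2. the loose block is set down flat in the bay while still held: underside within 8 mm of the tray floor and within 10 degrees of it (y of block in the frame of bay between -0.012 and 0.012 m and x of block in the frame of bay between -0.004 and 0.055 m and z of block in the frame of tray between -0.005 and 0.008 m and angle between the z axis of block and the z axis of tray, either way round below 0.175 rad and contact force between the fingers and block above 0.5 N), for 0.1 s.
At the end, for the whole second after the job is handed in: Spatula flat on its slot floor (4 mm, 6 deg), within 12 mm of the centre line, 30 mm lengthwise, 7 deg, blade uphill. Block flat on the bay floor (4 mm, 6 deg), within 12 mm sideways of the first block, square within 4 deg, gap under 3 mm. Both at rest (y of spatula in the frame of slot between -0.012 and 0.012 m and x of spatula in the frame of slot between -0.03 and 0.03 m and x of spatula_tip in the frame of slot above 0.05 m and z of spatula in the frame of tray between -0.005 and 0.004 m and angle between the z axis of each of spatula, block and the z axis of tray, either way round below 0.1 rad and angle between the x axis of spatula and the x axis of tray, either way round below 0.13 rad and y of block in the frame of bay between -0.012 and 0.012 m and z of block in the frame of tray between -0.005 and 0.004 m and x of block in the frame of bay between -0.004 and 0.003 m and angle between the x axis of block and the x axis of tray, either way round below 0.07 rad and linear speed of each of spatula, block below 0.02 m/s); the robot touches nothing.
It fails at once if a bystander on the bench is moved more than 30 mm (distance of any of pot, mould, jar, stone, cap, stick from where it was at the start of the episode above 0.03 m).
It also fails if it takes over 72 s, if anything falls off the work surface, if the arm or the gripper's body presses on something with over 40 N, if the wrist force passes 120 N, or if a joint passes its speed limit or range.

## Robot

A 7-joint arm with a two-finger parallel gripper is mounted at the origin on the work surface. World frame = base frame: x ahead of the robot, y to its left, z up, the work surface at z = 0. Lengths are in m, angles in degrees, forces in N, time in s.
With the tool pointing down it reaches from about 0.425 to 1.025 m from the base axis. Payload 9.4 kg.
Tool frame: the origin (TCP) lies on the centre line of the jaws, within the pads' length; the fingertips stand 25 mm ahead of it and the grasp point (between the pads) lies 6 mm ahead of it; z points along the fingers, y is the line along which they close (so a half turn about z gives the same grasp; the last joint's range is limited). The gripper opens to 85 mm and grips with 20 to 120 N. Pads are 22 mm wide; open, the fingers measure 114 mm over their backs; the gripper's body (76 mm by 85 mm) begins 54 mm behind the grasp point. The pads swing forward as they close: fully open they stand 13 mm farther back than shut.
Start: joints at [61.438, 34.337, -0.143, 91.639, 0.103, 54.024, -4.572], TCP at [0.297, -0.661, 0.23] pointing down, gripper open.
Joint ranges: [-147.43, 147.43], [-19.82, 112.94], [-74.19, 73.91], [6.32, 146.72], [-59.91, 239.91], [6.04, 106.73], [-150.56, 150.56]. Speed limits (degrees/s): [127.2, 127.2, 172.46, 172.46, 180, 180, 180].

## Interface

Orientations are given as a 3x3 rotation matrix whose columns are the frame's x, y, z axes.
In Python, from station import sensors, eyes, env, look_for gives the robot as it stands. The module is installed in compiled form; this text tells all that it offers.
- The arm moves only by the tool send_rows, never from a script. Its argument "series" is a list of rows, each an object of numbers: "x", "y", "z": the shift along the world's x, y, z in m; "turn": the turn about the world's z in degrees; "grip": the opening, from -1 (shut) to 1 (fully open). A call has exactly 10 rows; each row shifts and turns the commanded pose from where the row before left it; what a row does not reach is not made up. A row lasts 1/12 s, in which the tool goes at most 41.7 mm and 7.16 degrees, less where a joint would pass 70% of its speed; a pose out of reach is approached as far as the arm can. A call is refused whole if a number of a shift passes 0.0417 or a number of a turn 7.16, either way. A call with a gripper value outside its range is refused whole. The fingers move at their own pace and stop on an object; "force" is the grip in N (left out, the last holds). Time passes only in rows, so rows that do not move let the fingers close, or fill a call up. It gives the time, the measured TCP pose, the force, the opening and the grip force at its end, in the units of the state.
- sensors.observe(): the state, without advancing time (a new reading comes with each control period).
- eyes.read_camera(name): name is "scene" or "top" or "wrist"; returns a dict with "pixels" (420x560x3 uint8, blue, green, red), "fx", "fy", "cx", "cy" (pixels), "dist" ([k1, k2, p1, p2, k3] as OpenCV has them; the pictures are not rectified), "world_from_camera" (4x4, takes a point from camera to world coordinates). Camera axes: x right, y up, looking along -z (the intrinsics and any distortion apply to the point x, -y, -z); pixel columns grow to the right and rows downward; lengths in m; the calibration is good to about 2 mm. A picture is of the moment at which its call begins. There is no depth.
- env.hand_in(): hands the job in; it is judged then, once.
Trained networks look in the newest picture that a camera, given by its name, has taken for a name from the list of things; names that differ only in an ending like _2 or _b are one class to them, and where a whole thing is asked for, a point or a joint stands for the part that bears it (a point fixed in the world has none). Each returns a list of dicts, best first, with "conf" (0 to 1); they miss things now and then, are a little off and sometimes report something else, mostly with a low value. They report only what shows in the picture. A call takes as long as a camera call. They do not tell look-alikes from the thing itself.
- look_for(camera, query): "rect" ([left, top, right, bottom] in pixels, round what is visible of it).
The state is a dict: "time": time; "joints": joint angles; "qd": joint speeds; "joint_torque": joint torques, N m; "tool_pos": TCP position; "orientation": TCP orientation; "contact_force": force on the tool from outside, world axes, zero at the start; "moment": the same for the moment, N m; "width": finger opening in m; "grasp_force": force on a finger pad.
Only numpy, scipy, OpenCV 4.12 (cv2) and the standard library are available. Lean on these libraries where they do the work, as an engineer would, in place of code of your own. Each camera call takes 0.05 s, during which the arm holds its last target. There are 200 camera calls.

## Working session

There is one attempt and no reset: what is moved stays moved. The work goes in short steps, Python scripts to look and compute and a tool call to move; the robot and the scene stay as the last step left them, time stands still between calls to the robot, and variables do not carry over. Pictures are saved under pics/ and viewed, at most 10 in all, crops included, and the job is handed in when it is done.

Besides the shell and the picture viewer there is one more tool, called after ">>>" by a JSON object that holds its "fn" and its "kwargs", one argument or row to a line. send_rows: Moves the arm, as the interface text tells. Its arguments: {"type":"object","properties":{"series":{"type":"array","items":{"type":"object","properties":{"x":{"type":"number"},"y":{"type":"number"},"z":{"type":"number"},"turn":{"type":"number"},"grip":{"type":"number"}}}},"force":{"type":"number"}},"required":["series"]}

```bash
mkdir -p pics; cat > h.py <<'E'
import numpy as np, cv2
from station import sensors, eyes, env, look_for
def cam(n,save=None):
    c=eyes.read_camera(n)
    if save: cv2.imwrite(f'pics/{save}.png',c['pixels'])
    c['K']=np.array([[c['fx'],0,c['cx']],[0,c['fy'],c['cy']],[0,0,1.]]); c['d']=np.array(c['dist'],float)
    c['T']=np.array(c['world_from_camera']); return c
def ray(c,u,v):
    p=cv2.undistortPoints(np.array([[[u,v]]],float),c['K'],c['d'])[0,0]
    d=c['T'][:3,:3]@np.array([p[0],-p[1],-1.]); return c['T'][:3,3],d/np.linalg.norm(d)
def atz(c,u,v,z):
    o,d=ray(c,u,v); return o+d*(z-o[2])/d[2]
def proj(c,P):
    P=np.atleast_2d(P); q=(P-c['T'][:3,3])@c['T'][:3,:3]; q=q*[1,-1,-1]
    return cv2.projectPoints(q,np.zeros(3),np.zeros(3),c['K'],c['d'])[0][:,0]
def tri(*obs): # (c,u,v)
    A=np.zeros((3,3));b=np.zeros(3)
    for c,u,v in obs:
        o,d=ray(c,u,v);M=np.eye(3)-np.outer(d,d);A+=M;b+=M@o
    X=np.linalg.solve(A,b); return X,[float(np.linalg.norm(np.cross(X-ray(c,u,v)[0],ray(c,u,v)[1]))) for c,u,v in obs]
E
python3 - <<'E'
from h import *
np.set_printoptions(precision=3,suppress=True)
s=sensors.observe();print(s['time'],s['tool_pos'],s['orientation'],s['width'])
for n in ['scene','top']:
    c=cam(n,n+'0');print(n,c['fx'],c['d'],c['T'])
    for q in ['tray','spatula','block','first_block','lamp','stone','mould','stick','cap','jar','pot']:
        print(q,[( [int(x) for x in r['rect']],round(r['conf'],2)) for r in look_for(n,q)[:5]])
E
```

```text
0.0 [ 0.297 -0.661  0.229] [[ 0.912  0.409 -0.001]
 [ 0.409 -0.912  0.001]
 [-0.    -0.001 -1.   ]] 0.08518370597092442
scene 449.2546706144625 [-0.041  0.     0.     0.     0.   ] [[ 0.075 -0.543  0.836  1.563]
 [ 0.997  0.026 -0.073 -0.063]
 [ 0.018  0.839  0.543  0.82 ]
 [ 0.     0.     0.     1.   ]]
tray [([257, 228, 339, 253], 0.81)]
spatula [([168, 227, 180, 269], 0.7)]
block [([351, 230, 374, 248], 0.73), ([390, 227, 417, 243], 0.68), ([436, 233, 458, 254], 0.58)]
first_block [([256, 233, 278, 240], 0.79)]
lamp [([245, 193, 344, 302], 0.65)]
stone [([86, 260, 115, 292], 0.63), ([258, 231, 280, 241], 0.45), ([352, 234, 374, 244], 0.27), ([243, 233, 247, 232], 0.22)]
mould [([109, 277, 174, 311], 0.96)]
stick []
cap [([278, 221, 283, 232], 0.46), ([244, 193, 345, 303], 0.33)]
jar [([420, 233, 447, 278], 0.72)]
pot [([365, 249, 405, 303], 0.78)]
top 494.7351738163989 [-0.062  0.     0.     0.     0.   ] [[ 0.003  0.998 -0.062  0.459]
 [-1.     0.005  0.024  0.052]
 [ 0.024  0.062  0.998  1.485]
 [ 0.     0.     0.     1.   ]]
tray [([226, 146, 297, 229], 0.68)]
spatula [([360, 203, 385, 269], 0.91), ([226, 154, 296, 229], 0.28)]
block [([175, 226, 194, 241], 0.81), ([115, 146, 143, 164], 0.78), ([130, 226, 152, 245], 0.72), ([85, 214, 114, 234], 0.54)]
first_block [([271, 211, 295, 225], 0.75)]
lamp [([419, 178, 437, 210], 0.62), ([214, 149, 311, 230], 0.6)]
stone [([423, 177, 436, 209], 0.65), ([213, 148, 310, 232], 0.54)]
mould [([366, 151, 416, 186], 0.71)]
stick [([289, 259, 317, 262], 0.43)]
cap [([259, 258, 270, 270], 0.46), ([228, 147, 300, 228], 0.21)]
jar [([109, 182, 134, 205], 0.81)]
pot [([155, 130, 200, 196], 0.82)]
```

View pics/scene0.png

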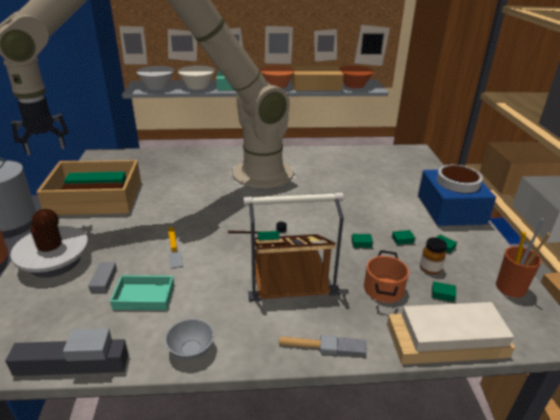

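View pics/top0.png

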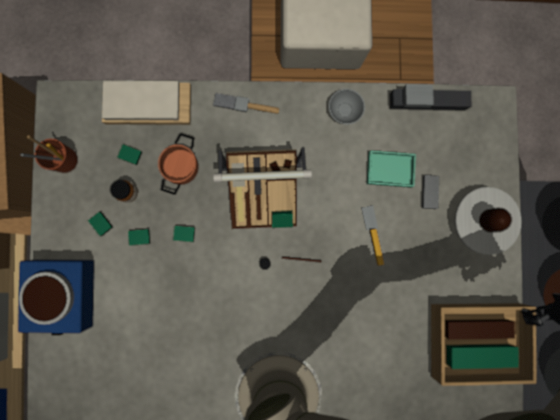

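```bash
python3 - <<'E'
from h import *
np.set_printoptions(precision=3,suppress=True)
t=cv2.imread('pics/top0.png');s=cv2.imread('pics/scene0.png')
def crop(im,x0,y0,x1,y1,w,h): return cv2.resize(im[y0:y1,x0:x1],(w,h),interpolation=cv2.INTER_CUBIC)
a=crop(t,210,140,320,235,440,380);b=crop(t,350,200,390,270,120*1,210);b=crop(t,350,200,390,275,203,380)
d=crop(t,165,215,205,255,150,150);e=crop(s,230,190,370,305,280,230)
o=np.zeros((600,800,3),np.uint8);o[:380,:440]=a;o[:380,440:643]=b;o[:150,645:795]=d;o[385-20+15:380+215,:280]=e[:215]
cv2.imwrite('pics/m1.png',cv2.convertScaleAbs(o,alpha=1.6))
c=cam('top');sc=cam('scene')
for u,v in [(184.5,233.5),(139,236),(100,224),(129,155)]:
    p=atz(c,u,v,.02);print(p,np.hypot(p[0],p[1]))
print('spat',atz(c,368,207,.0),atz(c,379,264,.01))
m=cv2.inRange(cv2.cvtColor(t,cv2.COLOR_BGR2HSV),(15,130,120),(35,255,255));m[:,:350]=0;m[:200]=0;m[290:]=0;m[:,400:]=0
ys,xs=np.nonzero(m);print('yellow',len(xs),cv2.minAreaRect(np.c_[xs,ys].astype(np.float32)))
print('lamp ends',atz(c,214,176,.252),atz(c,311,174,.252),tri((c,214,176),(sc,344,196)),tri((c,311,174),(sc,245,200)))
E
```

```text
[0.478 0.28  0.02 ] 0.5539447448911341
[0.47  0.415 0.02 ] 0.6266206112627483
[0.504 0.532 0.02 ] 0.732769771128369
[0.711 0.45  0.02 ] 0.8413055533648206
spat [ 0.56  -0.269  0.   ] [ 0.389 -0.299  0.01 ]
yellow 148 ((375.9813232421875, 242.11790466308594), (26.904800415039062, 5.407554626464844), 77.19573211669922)
lamp ends [0.619 0.173 0.252] [ 0.625 -0.071  0.252] (array([0.619, 0.174, 0.256]), [0.0015042002151855007, 0.0015042002151854999]) (array([ 0.625, -0.07 ,  0.255]), [0.0004104465882290506, 0.00041044658822908173])
```

View pics/m1.png

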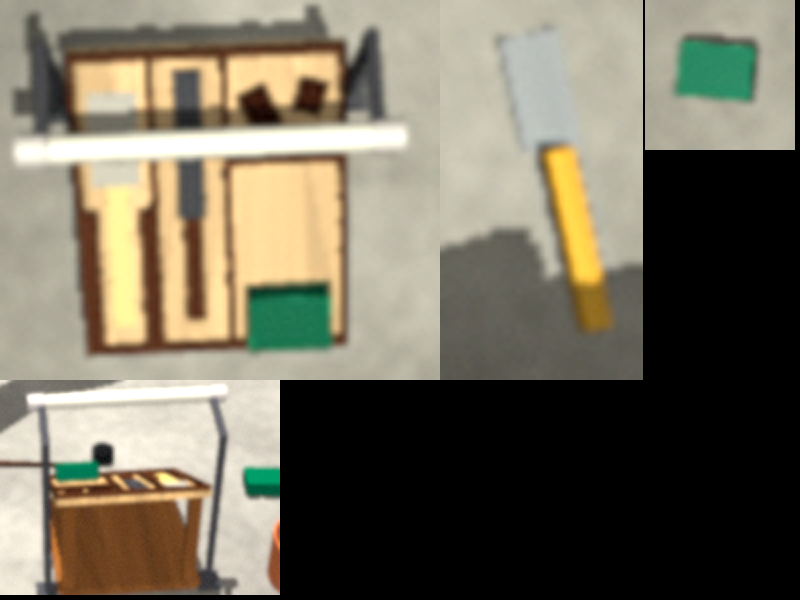

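```bash
cat >> h.py <<'E'
def trayR(yaw):
    c,s=np.cos(yaw),np.sin(yaw);a=np.radians(30)
    return np.array([[c,-s,0],[s,c,0],[0,0,1]])@np.array([[np.cos(a),0,-np.sin(a)],[0,1,0],[np.sin(a),0,np.cos(a)]])
E
python3 - <<'E'
from h import *
from scipy.optimize import least_squares
np.set_printoptions(precision=4,suppress=True)
c=cam('top');w=cam('wrist','w0');s=sensors.observe()
R=np.array(s['orientation']);print('cam in tool',R.T@(w['T'][:3,3]-s['tool_pos']),R.T@w['T'][:3,:3])
px=np.array([[227,153],[296.5,150.7],[296.75,226.5],[232,228]])
L=np.array([[115,95,7],[115,-95,7],[-115,-95,7],[-115,95,7]])/1000
f=lambda p:(proj(c,L@trayR(p[2]).T+[p[0],p[1],p[3]])-px).ravel()
r=least_squares(f,[.6,.05,0.02,.105]);print(r.x,r.fun)
r=least_squares(lambda p:f([*p,.105]),[.6,.05,0.02]);print(r.x,r.fun)
# sanity: painted / first block / spatula slots
P=np.array([[0,66,0],[-87,-52,24],[-65,-22,24],[-109,-82,24],[-109,-22,24]])/1000
print(proj(c,P@trayR(r.x[2]).T+[r.x[0],r.x[1],.105]))
E
```

```text
cam in tool [ 0.0736 -0.0005 -0.1441] [[-0.0006  0.9574  0.2887]
 [ 1.      0.0005  0.0002]
 [ 0.      0.2887 -0.9574]]
[0.6004 0.0492 0.0391 0.0973] [-0.2284  0.236   0.5249  0.3373  0.1111 -0.6973 -0.4284  0.08  ]
[0.5996 0.0492 0.0391] [-0.4397  0.0375  0.7247  0.1259  0.2965 -0.4881 -0.5978  0.303 ]
[[239.5283 190.6691]
 [282.4434 220.7083]
 [271.7253 214.1687]
 [292.9986 227.1479]
 [272.0415 227.8839]]
```

>>> {"fn": "send_rows", "kwargs": {
  "series": [
    {"x":0.008,"y":0.036,"turn":-1.4,"grip":1},
    {"x":0.008,"y":0.036,"turn":-1.4},
    {"x":0.008,"y":0.036,"turn":-1.4},
    {"x":0.008,"y":0.036,"turn":-1.4},
    {"x":0.008,"y":0.036,"turn":-1.4},
    {"x":0.008,"y":0.036,"turn":-1.4},
    {"x":0.008,"y":0.036,"turn":-1.4},
    {"x":0.008,"y":0.036,"turn":-1.4},
    {"x":0.008,"y":0.036,"turn":-1.4},
    {"x":0.008,"y":0.036,"turn":-1.4}
  ],
  "force": 60
}}

```text
validation failed for argument at $.se...
```

>>> {"fn": "send_rows", "kwargs": {
  "series": [
    {"x":0.004,"y":0.0123,"z":0,"turn":5.5,"grip":1},
    {"x":0.004,"y":0.0123,"z":0,"turn":5.5,"grip":1},
    {"x":0.004,"y":0.0123,"z":0,"turn":5.5,"grip":1},
    {"x":0.004,"y":0.0123,"z":0,"turn":5.5,"grip":1},
    {"x":0.004,"y":0.0123,"z":0,"turn":5.5,"grip":1},
    {"x":0.004,"y":0.0123,"z":0,"turn":5.5,"grip":1},
    {"x":0.004,"y":0.0123,"z":0,"turn":5.5,"grip":1},
    {"x":0.004,"y":0.0123,"z":0,"turn":5.5,"grip":1},
    {"x":0.004,"y":0.0123,"z":0,"turn":5.5,"grip":1},
    {"x":0.004,"y":0.0123,"z":0,"turn":5.5,"grip":1}
  ],
  "force": 60
}}

```text
time: 2.23
tool_pos: [0.3369, -0.5379, 0.2297]
orientation: [[0.183, 0.983, 0.0], [0.983, -0.183, -0.0], [-0.0, 0.0, -1.0]]
contact_force: [0.3, -0.8, -0.1]
width: 0.0855
grasp_force: 0.0
```

>>> {"fn": "send_rows", "kwargs": {
  "series": [
    {"x":0.004,"y":0.0123,"z":0,"turn":5.5,"grip":1},
    {"x":0.004,"y":0.0123,"z":0,"turn":5.5,"grip":1},
    {"x":0.004,"y":0.0123,"z":0,"turn":5.5,"grip":1},
    {"x":0.004,"y":0.0123,"z":0,"turn":5.5,"grip":1},
    {"x":0.004,"y":0.0123,"z":0,"turn":5.5,"grip":1},
    {"x":0.004,"y":0.0123,"z":0,"turn":5.5,"grip":1},
    {"x":0.004,"y":0.0123,"z":0,"turn":5.5,"grip":1},
    {"x":0.004,"y":0.0123,"z":0,"turn":5.5,"grip":1},
    {"x":0.004,"y":0.0123,"z":0,"turn":5.5,"grip":1},
    {"x":0.004,"y":0.0123,"z":0,"turn":5.5,"grip":1}
  ]
}}

```text
time: 3.07
tool_pos: [0.3769, -0.415, 0.2297]
orientation: [[-0.7, 0.714, 0.0], [0.714, 0.7, -0.0], [-0.0, -0.0, -1.0]]
contact_force: [-0.8, 0.1, -0.5]
width: 0.0854
grasp_force: 0.0
```

>>> {"fn": "send_rows", "kwargs": {
  "series": [
    {"x":0.004,"y":0.0123,"z":0,"turn":5.5,"grip":1},
    {"x":0.004,"y":0.0123,"z":0,"turn":5.5,"grip":1},
    {"x":0.004,"y":0.0123,"z":0,"turn":5.5,"grip":1},
    {"x":0.004,"y":0.0123,"z":0,"turn":5.5,"grip":1},
    {"x":0.004,"y":0.0123,"z":0,"turn":5.5,"grip":1},
    {"x":0.004,"y":0.0123,"z":0,"turn":5.5,"grip":1},
    {"x":0.004,"y":0.0123,"z":0,"turn":5.5,"grip":1},
    {"x":0.004,"y":0.0123,"z":0,"turn":5.5,"grip":1},
    {"x":0.004,"y":0.0123,"z":0,"turn":5.5,"grip":1},
    {"x":0.004,"y":0.0123,"z":0,"turn":5.5,"grip":1}
  ]
}}

```text
time: 3.9
tool_pos: [0.417, -0.292, 0.2298]
orientation: [[-0.987, -0.164, 0.0], [-0.164, 0.987, -0.0], [-0.0, -0.0, -1.0]]
contact_force: [0.6, -0.8, 0.5]
width: 0.0853
grasp_force: 0.0
```

```bash
python3 - <<'E'
from h import *
np.set_printoptions(precision=4,suppress=True)
w=cam('wrist','w1');s=sensors.observe();print(s['time'],s['tool_pos'],s['orientation'],s['joints'])
print(look_for('wrist','spatula'))
m=cv2.inRange(cv2.cvtColor(w['pixels'],cv2.COLOR_BGR2HSV),(15,120,60),(35,255,255))
n,l,st,_=cv2.connectedComponentsWithStats(m);k=1+np.argmax(st[1:,4]);ys,xs=np.nonzero(l==k)
bx=cv2.boxPoints(cv2.minAreaRect(np.c_[xs,ys].astype(np.float32)));print(st[k],bx)
for b in bx: print(atz(w,*b,.018))
E
```

```text
3.95 [ 0.4179 -0.2896  0.2299] [[-0.985  -0.1728  0.001 ]
 [-0.1728  0.985   0.0006]
 [-0.001   0.0004 -1.    ]] [ 63.8732  26.06   -48.796  117.6515  26.5081  47.6259  99.5217]
[{'rect': [259.8, 138.1, 301.5, 301.2], 'conf': 0.91}, {'rect': [86.1, 265.8, 133.0, 324.3], 'conf': 0.22}]
[ 263  141   22  107 1841] [[261.8617 141.2267]
 [279.6439 140.2524]
 [285.4827 246.8092]
 [267.7004 247.7835]]
[ 0.3889 -0.3125  0.018 ]
[ 0.3852 -0.2959  0.018 ]
[ 0.4928 -0.2718  0.018 ]
[ 0.4969 -0.2899  0.018 ]
```

View pics/w1.png

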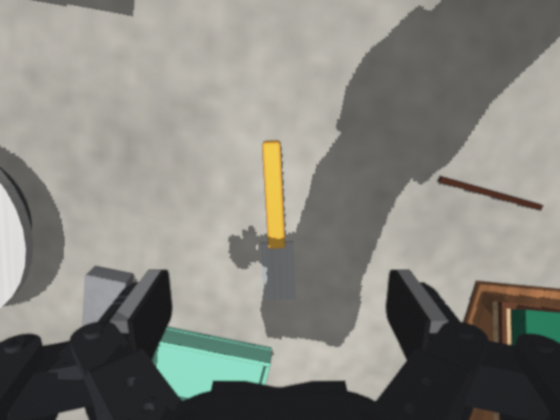

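>>> {"fn": "send_rows", "kwargs": {
  "series": [
    {"x":0.0006,"y":-0.0006,"z":-0.011,"turn":0.23,"grip":1},
    {"x":0.0006,"y":-0.0006,"z":-0.011,"turn":0.23,"grip":1},
    {"x":0.0006,"y":-0.0006,"z":-0.011,"turn":0.23,"grip":1},
    {"x":0.0006,"y":-0.0006,"z":-0.011,"turn":0.23,"grip":1},
    {"x":0.0006,"y":-0.0006,"z":-0.011,"turn":0.23,"grip":1},
    {"x":0.0006,"y":-0.0006,"z":-0.011,"turn":0.23,"grip":1},
    {"x":0.0006,"y":-0.0006,"z":-0.011,"turn":0.23,"grip":1},
    {"x":0.0006,"y":-0.0006,"z":-0.011,"turn":0.23,"grip":1},
    {"x":0.0006,"y":-0.0006,"z":-0.011,"turn":0.23,"grip":1},
    {"x":0.0006,"y":-0.0006,"z":-0.011,"turn":0.23,"grip":1}
  ]
}}

```text
time: 4.83
tool_pos: [0.4229, -0.2985, 0.1184]
orientation: [[-0.98, -0.199, -0.0], [-0.199, 0.98, 0.0], [0.0, 0.0, -1.0]]
contact_force: [-0.7, -0.5, 0.2]
width: 0.085
grasp_force: 0.0
```

```bash
cat >> h.py <<'E'
def ybox(c,lo=(15,120,50)):
    m=cv2.inRange(cv2.cvtColor(c['pixels'],cv2.COLOR_BGR2HSV),lo,(35,255,255))
    n,l,st,_=cv2.connectedComponentsWithStats(m);k=1+np.argmax(st[1:,4]);ys,xs=np.nonzero(l==k)
    return cv2.boxPoints(cv2.minAreaRect(np.c_[xs,ys].astype(np.float32)))
E
python3 - <<'E'
from h import *
np.set_printoptions(precision=4,suppress=True)
w=cam('wrist','w2');s=sensors.observe();print(s['time'],s['tool_pos'],s['orientation'][0])
b=ybox(w);b=b[np.argsort(b[:,1])];e=[b[:2].mean(0),b[2:].mean(0)];print(b)
for q in e: print(atz(w,*q,.020))
t=cam('top');t['pixels']=t['pixels'].copy();t['pixels'][:,:340]=0;t['pixels'][:,400:]=0;t['pixels'][290:]=0
w1=dict(w);
b=ybox(t,(12,110,40));b=b[np.argsort(-b[:,1])];print(b)
for i in (0,1):print(tri((w,*e[i]),(t,*b[2*i:2*i+2].mean(0))))
E
```

```text
4.8833 [ 0.4223 -0.2983  0.1168] [-0.9799 -0.1994 -0.0015]
[[291.9695 151.9476]
 [267.6702 152.1303]
 [293.09   300.9693]
 [268.7906 301.152 ]]
[ 0.3859 -0.3046  0.02  ]
[ 0.4945 -0.2816  0.02  ]
[[340.  82.]
 [399.  82.]
 [399.   0.]
 [340.   0.]]
(array([ 0.4456, -0.1993,  0.9261]), [0.23228683131969244, 0.2322868313196925])
(array([ 1.0757, -0.2738, -0.3802]), [0.3020709032074767, 0.30207090320747665])
```

>>> {"fn": "send_rows", "kwargs": {
  "series": [
    {"x":0.0004,"y":0.0002,"z":-0.011,"turn":0.07,"grip":1},
    {"x":0.0004,"y":0.0002,"z":-0.011,"turn":0.07,"grip":1},
    {"x":0.0004,"y":0.0002,"z":-0.011,"turn":0.07,"grip":1},
    {"x":0.0004,"y":0.0002,"z":-0.011,"turn":0.07,"grip":1},
    {"x":0.0004,"y":0.0002,"z":-0.011,"turn":0.07,"grip":1},
    {"x":0,"y":0,"z":-0.011,"turn":0,"grip":1},
    {"x":0,"y":0,"z":-0.011,"turn":0,"grip":1},
    {"x":0,"y":0,"z":-0.002,"turn":0,"grip":1},
    {"x":0,"y":0,"z":0,"turn":0,"grip":-1},
    {"x":0,"y":0,"z":0,"turn":0,"grip":-1}
  ],
  "force": 50
}}

```text
time: 5.77
tool_pos: [0.4249, -0.2973, 0.0405]
orientation: [[-0.979, -0.205, -0.0], [-0.205, 0.979, 0.0], [0.0, 0.0, -1.0]]
contact_force: [0.5, 0.7, -0.2]
width: 0.0637
grasp_force: 0.0
```

>>> {"fn": "send_rows", "kwargs": {
  "series": [
    {"x":0,"y":0,"z":0,"turn":0,"grip":-1},
    {"x":0,"y":0,"z":0,"turn":0,"grip":-1},
    {"x":0,"y":0,"z":0,"turn":0,"grip":-1},
    {"x":0,"y":0,"z":0,"turn":0,"grip":-1},
    {"x":0,"y":0,"z":0,"turn":0,"grip":-1},
    {"x":0,"y":0,"z":0,"turn":0,"grip":-1},
    {"x":0,"y":0,"z":0,"turn":0,"grip":-1},
    {"x":0,"y":0,"z":0,"turn":0,"grip":-1},
    {"x":0,"y":0,"z":0,"turn":0,"grip":-1},
    {"x":0,"y":0,"z":0,"turn":0,"grip":-1}
  ]
}}

```text
time: 6.6
tool_pos: [0.4248, -0.2974, 0.0405]
orientation: [[-0.979, -0.205, -0.0], [-0.205, 0.979, 0.0], [0.0, 0.0, -1.0]]
contact_force: [-0.5, -0.3, 0.2]
width: 0.0002
grasp_force: 0.0
```

```bash
python3 - <<'E'
from h import *
w=cam('wrist','w3');s=sensors.observe();print(s['time'],s['tool_pos'],s['width'],s['grasp_force'],s['joints'])
E
```

```text
6.65 [ 0.42475753 -0.29745519  0.04055143] -5.9713348520134724e-05 0.0 [ 50.21695526  40.91289434 -31.46473888 125.20399929  49.15953067
  26.86399417  81.31325065]
```

View pics/w3.png

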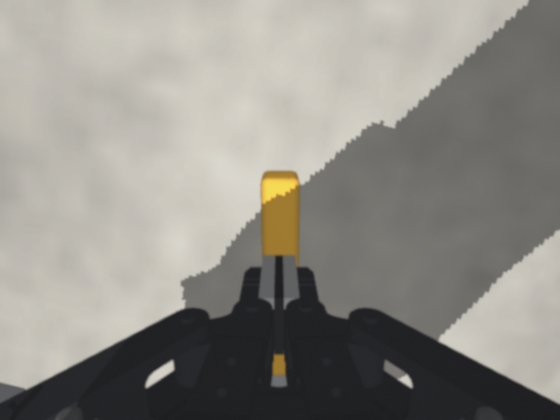

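>>> {"fn": "send_rows", "kwargs": {
  "series": [
    {"x":0,"y":0,"z":0.002,"turn":0,"grip":0},
    {"x":0,"y":0,"z":0,"turn":0,"grip":0},
    {"x":0,"y":0,"z":0,"turn":0,"grip":0},
    {"x":0,"y":0,"z":0,"turn":0,"grip":0},
    {"x":0,"y":0,"z":-0.004,"turn":0,"grip":0},
    {"x":0,"y":0,"z":-0.004,"turn":0,"grip":0},
    {"x":0,"y":0,"z":-0.003,"turn":0,"grip":0},
    {"x":0,"y":0,"z":0,"turn":0,"grip":-0.2},
    {"x":0,"y":0,"z":0,"turn":0,"grip":-0.3},
    {"x":0,"y":0,"z":0,"turn":0,"grip":-0.4}
  ]
}}

```text
time: 7.48
tool_pos: [0.4248, -0.2973, 0.0315]
orientation: [[-0.979, -0.205, -0.0], [-0.205, 0.979, 0.0], [0.0, 0.0, -1.0]]
contact_force: [-0.0, -0.1, -1.0]
width: 0.0253
grasp_force: 0.0
```

```bash
python3 - <<'E'
from h import *
np.set_printoptions(precision=4,suppress=True)
w=cam('wrist','w4');s=sensors.observe();print(s['time'],s['tool_pos'],s['width'],w['fx'])
b=ybox(w);b=b[np.argsort(b[:,1])];print(b)
Rc=np.array([[-.0006,.9574,.2887],[1,.0005,.0002],[0,.2887,-.9574]]);tc=np.array([.0736,-.0005,-.1441])
def W(R,p):
    T=np.eye(4);T[:3,:3]=R@Rc;T[:3,3]=R@tc+p;c=dict(w);c['T']=T;return c
w1=W(np.array([[-.985,-.1728,.001],[-.1728,.985,.0006],[-.001,.0004,-1]]),np.array([.4179,-.2896,.2299]))
y=np.arctan2(-.1994,-.9799)
w2=W(np.array([[-.9799,-.1994,-.0015],[-.1994,.9799,0],[.0,0,-1]]),np.array([.4223,-.2983,.1168]))
print(tri((w1,270.8,140.7),(w2,279.8,152.04)),tri((w1,276.6,247.3),(w2,281,301.05)))
print(tri((w1,270.8,140.7),(w,*b[:2].mean(0))), tri((w2,279.8,152.04),(w,*b[:2].mean(0))))
E
```

```text
7.5333 [ 0.4249 -0.2974  0.0316] 0.025901366585077867 369.6764893906249
[[260. 175.]
 [299. 175.]
 [299. 387.]
 [260. 387.]]
(array([ 0.4003, -0.3024, -0.0827]), [0.0004728003303721909, 0.00047280033037207995]) (array([ 0.5043, -0.2787, -0.    ]), [0.0015245098754099466, 0.0015245098754098725])
(array([ 0.3931, -0.3028, -0.0198]), [0.00012020690175306995, 0.00012020690175304586]) (array([ 0.3851, -0.3051,  0.0192]), [0.00039565780513617084, 0.0003956578051362137])
```

View pics/w4.png

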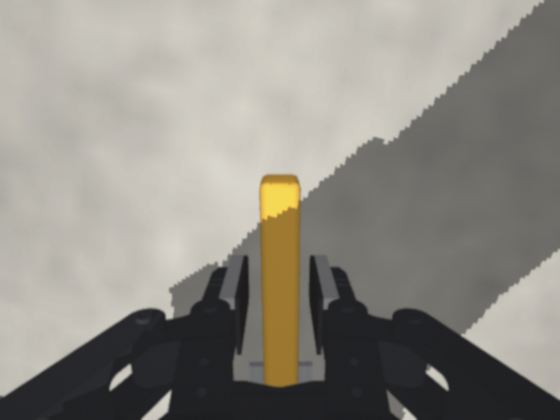

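>>> {"fn": "send_rows", "kwargs": {
  "series": [
    {"x":0,"y":0,"z":0,"turn":0,"grip":-0.7},
    {"x":0,"y":0,"z":0,"turn":0,"grip":-1},
    {"x":0,"y":0,"z":0,"turn":0,"grip":-1},
    {"x":0,"y":0,"z":0,"turn":0,"grip":-1},
    {"x":0,"y":0,"z":0,"turn":0,"grip":-1},
    {"x":0,"y":0,"z":0,"turn":0,"grip":-1},
    {"x":0,"y":0,"z":0,"turn":0,"grip":-1},
    {"x":0,"y":0,"z":0,"turn":0,"grip":-1},
    {"x":0,"y":0,"z":0,"turn":0,"grip":-1},
    {"x":0,"y":0,"z":0,"turn":0,"grip":-1}
  ],
  "force": 50
}}

```text
time: 8.37
tool_pos: [0.4248, -0.2974, 0.0316]
orientation: [[-0.979, -0.205, 0.0], [-0.205, 0.979, 0.0], [-0.0, 0.0, -1.0]]
contact_force: [-1.3, -0.8, 0.0]
width: -0.0001
grasp_force: 0.0
```

```bash
python3 - <<'E'
from h import *
w=cam('wrist','w5');t=cam('top','t5');s=sensors.observe();print(s['width'],s['grasp_force'],s['contact_force'],s['joint_torque'])
a=w['pixels'];b=cv2.resize(t['pixels'][190:280,340:410],(466,600),interpolation=cv2.INTER_CUBIC)
o=np.zeros((600,800,3),np.uint8);o[:300,:330]=cv2.resize(a[120:420,115:445],(330,300));o[:,334:800]=b
cv2.imwrite('pics/m5.png',cv2.convertScaleAbs(o,alpha=1.5))
E
```

```text
6.066552971284789e-05 0.0 [ 0.06401353 -1.11561942 -1.0978096 ] [ 1.27496507e-03 -6.65441680e+01 -7.08515704e+00 -8.83022100e+00
  6.45666034e-03  7.99255558e-04  1.48538300e-05]
```

View pics/m5.png

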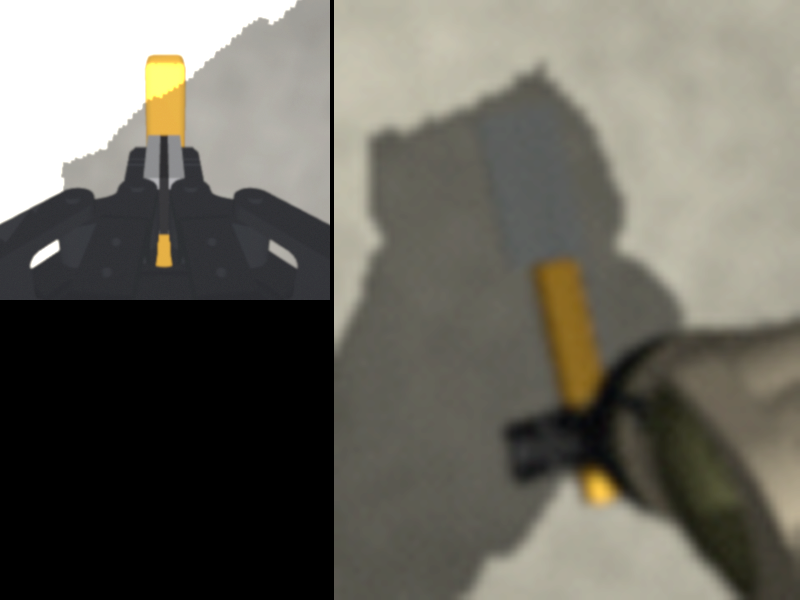

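>>> {"fn": "send_rows", "kwargs": {
  "series": [
    {"x":0,"y":0,"z":0.001,"turn":0,"grip":-0.2},
    {"x":0,"y":0,"z":0,"turn":0,"grip":-0.2},
    {"x":0,"y":0,"z":0,"turn":0,"grip":-0.2},
    {"x":0,"y":0,"z":-0.003,"turn":0,"grip":-0.2},
    {"x":0,"y":0,"z":-0.003,"turn":0,"grip":-0.2},
    {"x":0,"y":0,"z":0,"turn":0,"grip":-1},
    {"x":0,"y":0,"z":0,"turn":0,"grip":-1},
    {"x":0,"y":0,"z":0,"turn":0,"grip":-1},
    {"x":0,"y":0,"z":0,"turn":0,"grip":-1},
    {"x":0,"y":0,"z":0,"turn":0,"grip":-1}
  ],
  "force": 50
}}

```text
time: 9.3
tool_pos: [0.4248, -0.2975, 0.0266]
orientation: [[-0.979, -0.205, 0.0], [-0.205, 0.979, 0.0], [-0.0, -0.0, -1.0]]
contact_force: [-1.0, 0.0, 0.2]
width: -0.0001
grasp_force: 0.0
```

```bash
python3 - <<'E'
from h import *
np.set_printoptions(precision=1,suppress=True)
w=cam('wrist','w6');s=sensors.observe();R=np.array(s['orientation']);p=np.array(s['tool_pos']);print(s['width'],p)
for z in (-.03,-.013,0,.012,.025):
    print(z,proj(w,np.array([[x,y,z] for x in (.011,-.011) for y in (-.009,.009)])@R.T+p).tolist())
# handle top corners proj
d=np.array([.978,.207,0]);n=np.array([-.207,.978,0]);e=np.array([.3855,-.3048,0])
for z in (0,.011,.022): print('h',z,proj(w,[e+n*.009+[0,0,z],e-n*.009+[0,0,z]]).tolist())
cv2.imwrite('pics/c6.png',cv2.convertScaleAbs(cv2.resize(w['pixels'][120:420,150:410],(693,600*300//300)[:2] if 0 else (520,600),interpolation=cv2.INTER_CUBIC),alpha=1.6))
E
```

```text
-0.00028021509168344897 [ 0.4 -0.3  0. ]
-0.03 [[251.0934067017156, 284.2633362551307], [303.2163794585047, 284.239663118741], [252.5426226318736, 338.07689638869124], [301.97985978624735, 338.0578125323302]]
-0.013 [[254.175199580825, 262.8509752763205], [300.44326308297434, 262.8282685705925], [255.30750610576032, 311.9736138377499], [299.48472595071536, 311.9544767744802]]
0 [[256.10564309299707, 249.458059683874], [298.70623675217195, 249.43629550784544], [257.06059715710785, 295.45365413847213], [297.9027263628559, 295.43487650457325]]
0.012 [[257.63649333280625, 238.84816456462016], [297.32879807200595, 238.82731240030245], [258.4622199770949, 282.26261645791215], [296.63792204820345, 282.24432245400567]]
0.025 [[259.0767909225371, 228.87448280249754], [296.03286080593756, 228.8546098340335], [259.79004158835943, 269.77981190917444], [295.43973663895605, 269.7621232319379]]
h 0 [[298.5577498854914, 169.44839005347595], [260.1696270486014, 169.55572998567533]]
h 0.011 [[299.85518678163805, 174.29899066930204], [258.97734212397245, 174.41293924414737]]
h 0.022 [[301.3320823954594, 179.82301967041872], [257.62014724238816, 179.9444529539434]]
```

View pics/c6.png

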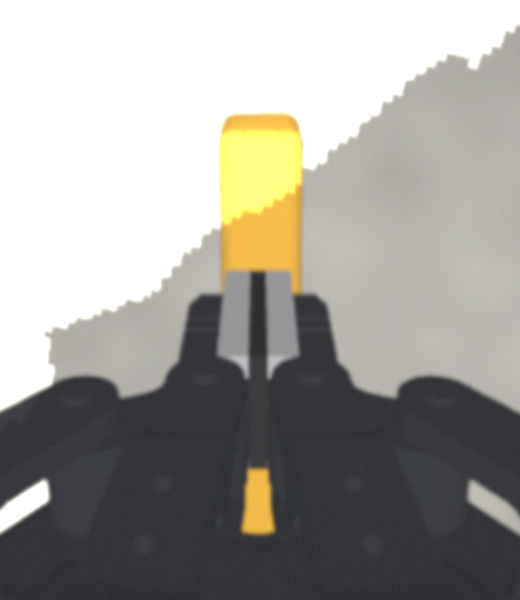

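>>> {"fn": "send_rows", "kwargs": {
  "series": [
    {"x":0,"y":0,"z":0.001,"turn":0,"grip":-0.2},
    {"x":0,"y":0,"z":0,"turn":0,"grip":-0.2},
    {"x":0,"y":0,"z":0,"turn":0,"grip":-0.2},
    {"x":0,"y":0,"z":-0.007,"turn":0,"grip":-0.2},
    {"x":0,"y":0,"z":-0.007,"turn":0,"grip":-0.2},
    {"x":0,"y":0,"z":-0.006,"turn":0,"grip":-0.2},
    {"x":0,"y":0,"z":0,"turn":0,"grip":-1},
    {"x":0,"y":0,"z":0,"turn":0,"grip":-1},
    {"x":0,"y":0,"z":0,"turn":0,"grip":-1},
    {"x":0,"y":0,"z":0,"turn":0,"grip":-1}
  ],
  "force": 50
}}

```text
time: 10.18
tool_pos: [0.4248, -0.2974, 0.0076]
orientation: [[-0.979, -0.205, -0.0], [-0.205, 0.979, 0.0], [0.0, 0.0, -1.0]]
contact_force: [-0.3, -0.3, -0.0]
width: 0.0164
grasp_force: 49.8
```

```bash
python3 - <<'E'
from h import *
w=cam('wrist','w7');s=sensors.observe();print(s['time'],s['width'],s['tool_pos'],s['contact_force'],s['grasp_force'])
g=cv2.cvtColor(w['pixels'],cv2.COLOR_BGR2HSV);print([(r,g[r,262:300:6].tolist()) for r in range(225,300,8)])
E
```

```text
10.2333 0.01688008725077986 [ 0.42486332 -0.29745473  0.00765192] [-0.7779529  -0.09801123 -0.8320986 ] 49.8250812292099
[(225, [[23, 173, 239], [23, 172, 240], [23, 172, 240], [23, 172, 240], [23, 173, 240], [23, 172, 240], [21, 177, 226]]), (233, [[23, 173, 239], [23, 172, 240], [23, 172, 240], [23, 172, 240], [23, 172, 240], [23, 172, 240], [21, 178, 225]]), (241, [[23, 174, 238], [23, 172, 240], [23, 172, 240], [23, 172, 240], [23, 172, 240], [23, 172, 240], [21, 178, 224]]), (249, [[22, 174, 238], [23, 172, 240], [23, 172, 240], [23, 172, 240], [23, 172, 240], [23, 172, 240], [21, 178, 223]]), (257, [[22, 174, 238], [23, 172, 240], [23, 172, 240], [23, 172, 240], [23, 173, 240], [23, 172, 240], [20, 180, 200]]), (265, [[22, 174, 237], [23, 172, 240], [23, 172, 240], [23, 172, 240], [23, 173, 240], [20, 177, 154], [20, 177, 134]]), (273, [[22, 176, 235], [23, 172, 240], [20, 179, 177], [20, 178, 219], [20, 176, 146], [20, 176, 146], [20, 178, 133]]), (281, [[20, 178, 145], [20, 176, 146], [20, 176, 146], [20, 178, 145], [20, 176, 145], [20, 176, 145], [20, 177, 134]]), (289, [[20, 178, 142], [20, 178, 145], [20, 178, 145], [20, 178, 145], [20, 176, 145], [20, 176, 145], [20, 176, 133]]), (297, [[20, 177, 141], [20, 178, 145], [20, 178, 145], [20, 178, 145], [20, 176, 145], [20, 178, 145], [20, 176, 133]])]
```

>>> {"fn": "send_rows", "kwargs": {
  "series": [
    {"x":0,"y":0,"z":0.01,"turn":0,"grip":-1},
    {"x":0,"y":0,"z":0.02,"turn":0,"grip":-1},
    {"x":0,"y":0,"z":0.02,"turn":0,"grip":-1},
    {"x":0,"y":0,"z":0.021,"turn":0,"grip":-1},
    {"x":0,"y":0,"z":0.021,"turn":0,"grip":-1},
    {"x":0,"y":0.01,"z":0.021,"turn":-1,"grip":-1},
    {"x":0,"y":0.02,"z":0.021,"turn":-1,"grip":-1},
    {"x":0,"y":0.025,"z":0.021,"turn":-1,"grip":-1},
    {"x":0,"y":0.025,"z":0.021,"turn":-1,"grip":-1},
    {"x":0,"y":0.025,"z":0.021,"turn":-1,"grip":-1}
  ]
}}

```text
time: 11.07
tool_pos: [0.4243, -0.1914, 0.2056]
orientation: [[-0.993, -0.117, -0.0], [-0.117, 0.993, -0.0], [0.0, -0.0, -1.0]]
contact_force: [0.4, -0.7, -1.0]
width: 0.0168
grasp_force: 49.8
```

>>> {"fn": "send_rows", "kwargs": {
  "series": [
    {"x":0,"y":0.03,"z":0,"turn":-0.5,"grip":-1},
    {"x":0,"y":0.03,"z":0,"turn":-0.5,"grip":-1},
    {"x":0,"y":0.03,"z":0,"turn":-0.5,"grip":-1},
    {"x":0,"y":0.03,"z":0,"turn":-0.5,"grip":-1},
    {"x":0,"y":0.03,"z":0,"turn":-0.5,"grip":-1},
    {"x":0,"y":0.03,"z":0,"turn":-0.5,"grip":-1},
    {"x":0,"y":0.03,"z":0,"turn":-0.5,"grip":-1},
    {"x":0,"y":0.03,"z":0,"turn":-0.5,"grip":-1},
    {"x":0,"y":0.03,"z":0,"turn":-0.5,"grip":-1},
    {"x":0,"y":0.025,"z":0,"turn":-0.5,"grip":-1}
  ]
}}

```text
time: 11.9
tool_pos: [0.4245, 0.1046, 0.2049]
orientation: [[-0.999, -0.032, 0.001], [-0.032, 0.999, 0.0], [-0.001, 0.0, -1.0]]
contact_force: [0.9, -0.0, -0.4]
width: 0.0168
grasp_force: 49.8
```

```bash
python3 - <<'E'
from h import *
np.set_printoptions(precision=4,suppress=True)
w=cam('wrist','w8');s=sensors.observe();print(s['time'],s['width'],s['tool_pos'],s['orientation'][0],s['contact_force'],s['grasp_force'])
print(w['T'].tolist());b=ybox(w);print(b)
for q in ['spatula','first_block','tray','spatula_tip']: print(q,look_for('wrist',q)[:2])
E
```

```text
11.95 0.016530963370214705 [0.425  0.1095 0.2056] [-0.9994 -0.0358  0.0028] [0.8112 5.6743 0.2778] 49.85157608985901
[[-0.03159435685863846, -0.956667238799094, -0.28946431701196623, 0.3506417740269246], [0.999500719912563, -0.030145375293695452, -0.009463997182382493, 0.10263184573375056], [0.0003278855820133104, -0.2896188021467483, 0.9571420176411259, 0.34896741480980664], [0.0, 0.0, 0.0, 1.0]]
[[254.     189.    ]
 [302.     189.    ]
 [302.     386.9999]
 [254.     386.9999]]
spatula [{'rect': [255.4, 188.6, 307.6, 387.9], 'conf': 0.57}]
first_block [{'rect': [103.3, 273.4, 183.8, 329.9], 'conf': 0.56}]
tray [{'rect': [97.2, 264.8, 313.0, 419.2], 'conf': 0.55}]
spatula_tip [{'rect': [255.1, 187.4, 304.9, 383.8], 'conf': 0.64}]
```

View pics/w8.png

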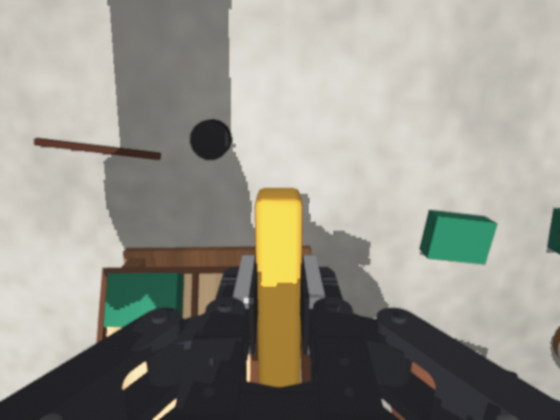

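```bash
python3 - <<'E'
from h import *
from scipy.optimize import least_squares
np.set_printoptions(precision=4,suppress=True)
c=cam('top','t9');w=cam('wrist');im=cv2.imread('pics/w8.png')
w['T']=np.array([[-0.03159435685863846, -0.956667238799094, -0.28946431701196623, 0.3506417740269246], [0.999500719912563, -0.030145375293695452, -0.009463997182382493, 0.10263184573375056], [0.0003278855820133104, -0.2896188021467483, 0.9571420176411259, 0.34896741480980664], [0,0,0,1]])
w2=cam('wrist','w9');s=sensors.observe();print(s['tool_pos'],s['orientation'][0])
hsv=cv2.cvtColor(w2['pixels'],cv2.COLOR_BGR2HSV)
m=cv2.inRange(hsv,(65,80,20),(95,255,255))
n,l,st,_=cv2.connectedComponentsWithStats(m);print([r.tolist() for r in st[1:] if r[4]>300])
# columns: top edge row of green of first block, & rim edges
for col in (112,130,150,170,178): print(col,np.nonzero(m[:,col])[0][[0,-1]])
for row in (285,295,305): xs=np.nonzero(m[row,:230])[0];print(row,xs[[0,-1]])
# dark rim edge: grey-level profile
g=w2['pixels'].sum(2)
for col in (112,150,185,215): print('col',col,g[255:282,col].tolist())
print('row290',g[290,92:112].tolist())
L=np.array([[-115,-95,7],[-115,95,7],[-109,-82,24],[-109,-22,24],[-65,-82,24]])/1000
for p in ([.5996,.0492,.039],[.5996,.0492,.031]): print(proj(w2,L@trayR(p[2]).T+[p[0],p[1],.105]))
E
```

```text
[0.4247 0.1013 0.2045] [-0.9996 -0.0299 -0.0002]
[[425, 211, 76, 53, 3128], [108, 274, 79, 54, 3275]]
112 [275 326]
130 [274 323]
150 [274 311]
170 [274 308]
178 [274 310]
285 [111 186]
295 [111 185]
305 [109 185]
col 112 [616, 615, 613, 615, 616, 618, 617, 618, 620, 621, 619, 604, 529, 376, 228, 168, 161, 163, 166, 171, 178, 176, 179, 180, 183, 185, 183]
col 150 [223, 224, 222, 223, 224, 222, 222, 223, 220, 217, 215, 208, 191, 173, 164, 162, 163, 163, 168, 180, 188, 189, 191, 190, 190, 189, 191]
col 185 [231, 231, 231, 233, 231, 230, 230, 232, 230, 230, 228, 216, 193, 172, 162, 164, 165, 163, 160, 148, 139, 134, 137, 136, 136, 136, 138]
col 215 [258, 259, 259, 258, 259, 261, 259, 256, 256, 256, 250, 225, 196, 174, 167, 165, 169, 187, 263, 359, 414, 429, 430, 430, 430, 433, 430]
row290 [656, 656, 656, 655, 654, 654, 653, 653, 653, 651, 639, 586, 474, 347, 279, 266, 254, 227, 201, 191]
[[105.7763 266.2419]
 [320.0971 265.118 ]
 [111.0113 271.9875]
 [181.762  271.874 ]
 [106.527  326.4547]]
[[106.5583 265.4673]
 [321.0105 265.8987]
 [111.8925 271.2845]
 [182.7589 271.6832]
 [107.0591 325.7744]]
```

>>> {"fn": "send_rows", "kwargs": {
  "series": [
    {"x":0.0106,"y":0.0011,"z":-0.004,"turn":0.04,"grip":-1},
    {"x":0.0106,"y":0.0011,"z":-0.004,"turn":0.04,"grip":-1},
    {"x":0.0106,"y":0.0011,"z":-0.004,"turn":0.04,"grip":-1},
    {"x":0.0106,"y":0.0011,"z":-0.004,"turn":0.04,"grip":-1},
    {"x":0.0106,"y":0.0011,"z":-0.004,"turn":0.04,"grip":-1},
    {"x":0.0106,"y":0.0011,"z":-0.004,"turn":0.04,"grip":-1},
    {"x":0.0106,"y":0.0011,"z":-0.004,"turn":0.04,"grip":-1},
    {"x":0.0106,"y":0.0011,"z":-0.004,"turn":0.04,"grip":-1},
    {"x":0.0106,"y":0.0011,"z":-0.004,"turn":0.04,"grip":-1},
    {"x":0.0106,"y":0.0011,"z":-0.004,"turn":0.04,"grip":-1}
  ],
  "force": 35
}}

```text
time: 13.13
tool_pos: [0.5319, 0.1137, 0.1641]
orientation: [[-0.999, -0.039, -0.0], [-0.039, 0.999, -0.0], [0.0, -0.0, -1.0]]
contact_force: [-1.1, -0.5, -1.7]
width: 0.0168
grasp_force: 49.8
```

```bash
python3 - <<'E'
from h import *
np.set_printoptions(precision=4,suppress=True)
w=cam('wrist','w10');s=sensors.observe();p=np.array(s['tool_pos']);R=np.array(s['orientation']);print(s['time'],p,R[0],s['contact_force'],s['grasp_force'],s['width'])
b=ybox(w);print(b)
for th in (-5,0,5):
    t=np.radians(th); pt=np.array([.040*np.cos(t)-.0035*np.sin(t)*0,0,-.0165+.0*1-.040*np.sin(t)+.004]) # tool x is backward
    print(th,proj(w,R@pt+p))
T=trayR(.038);o=np.array([.601,.049,.105])
print('handle top end in tray',) 
for q in [(0,66,0),(-109,66,7),(-109,52,0),(-109,80,0)]: print(q,proj(w,T@(np.array(q)/1000)+o))
c=cam('scene','s10');
E
```

```text
13.1833 [0.5337 0.1138 0.1635] [-0.9993 -0.0381  0.0007] [ 3.5002  0.4626 -0.3544] 49.800896644592285 0.016654527353842125
[[254. 188.]
 [303. 188.]
 [303. 387.]
 [254. 387.]]
-5 [[277.573  192.9824]]
0 [[277.5415 194.9794]]
5 [[277.5089 197.8904]]
handle top end in tray
(0, 66, 0) [[275.8196 324.4379]]
(-109, 66, 7) [[276.043  159.3046]]
(-109, 52, 0) [[256.2182 162.7993]]
(-109, 80, 0) [[295.9969 162.8075]]
```

>>> {"fn": "send_rows", "kwargs": {
  "series": [
    {"x":0,"y":-0.0005,"z":-0.0035,"turn":0,"grip":-1},
    {"x":0,"y":-0.0005,"z":-0.0035,"turn":0,"grip":-1},
    {"x":0,"y":0,"z":-0.0035,"turn":0,"grip":-1},
    {"x":0,"y":0,"z":-0.0035,"turn":0,"grip":-1},
    {"x":0,"y":0,"z":-0.0035,"turn":0,"grip":-1},
    {"x":0,"y":0,"z":-0.0035,"turn":0,"grip":-1},
    {"x":0,"y":0,"z":-0.0035,"turn":0,"grip":-1},
    {"x":0,"y":0,"z":-0.0035,"turn":0,"grip":-1},
    {"x":0,"y":0,"z":-0.0035,"turn":0,"grip":-1},
    {"x":0,"y":0,"z":-0.0035,"turn":0,"grip":-1}
  ],
  "force": 35
}}

```text
time: 14.07
tool_pos: [0.5308, 0.1126, 0.1293]
orientation: [[-0.999, -0.039, 0.0], [-0.039, 0.999, 0.0], [-0.0, 0.0, -1.0]]
contact_force: [-4.0, 0.3, 1.3]
width: 0.0167
grasp_force: 50.4
```

```bash
python3 - <<'E'
from h import *
np.set_printoptions(precision=4,suppress=True)
w7=dict(pixels=cv2.imread('pics/w7.png'));print(ybox(w7)[:,1])
w=cam('wrist','w11');s=sensors.observe();print(s['time'],np.array(s['tool_pos']),s['contact_force'],s['moment'],s['grasp_force'],s['width']);print(ybox(w))
E
```

```text
[189. 189. 387. 387.]
14.1167 [0.5308 0.1125 0.1288] [-3.6107  0.6021  2.3934] [0.0134 0.2335 0.0635] 50.34495770931244 0.016756274621790863
[[256. 195.]
 [302. 195.]
 [302. 387.]
 [256. 387.]]
```

>>> {"fn": "send_rows", "kwargs": {
  "series": [
    {"x":0,"y":0,"z":-0.0036,"turn":0,"grip":-1},
    {"x":0,"y":0,"z":-0.0036,"turn":0,"grip":-1},
    {"x":0.0002,"y":0,"z":-0.0036,"turn":0,"grip":-1},
    {"x":0.0003,"y":0,"z":-0.0036,"turn":0,"grip":-1},
    {"x":0.0005,"y":0,"z":-0.0036,"turn":0,"grip":-1},
    {"x":0.0006,"y":0,"z":-0.0036,"turn":0,"grip":-1},
    {"x":0.0007,"y":0,"z":-0.0036,"turn":0,"grip":-1},
    {"x":0.0008,"y":0,"z":-0.0036,"turn":0,"grip":-1},
    {"x":0.0009,"y":0,"z":-0.0036,"turn":0,"grip":-1},
    {"x":0.001,"y":0,"z":-0.0036,"turn":0,"grip":-1}
  ]
}}

```text
time: 14.95
tool_pos: [0.5359, 0.1126, 0.0932]
orientation: [[-0.999, -0.039, -0.0], [-0.039, 0.999, 0.0], [0.0, 0.0, -1.0]]
contact_force: [-3.3, -0.1, 2.8]
width: 0.0166
grasp_force: 49.9
```

```bash
python3 - <<'E'
from h import *
np.set_printoptions(precision=4,suppress=True)
w=cam('wrist','w12');s=sensors.observe();print(s['time'],np.array(s['tool_pos']),s['contact_force'],s['moment'],s['grasp_force'],s['width']);print(ybox(w,(15,140,100)))
E
```

```text
15.0 [0.536  0.1125 0.0926] [-1.627   0.7738  1.6492] [ 0.1328 -0.0052  0.0505] 49.83035445213318 0.016427940396679403
[[256. 204.]
 [301. 204.]
 [301. 386.]
 [256. 386.]]
```

>>> {"fn": "send_rows", "kwargs": {
  "series": [
    {"x":0.001,"y":0,"z":-0.0018,"turn":0,"grip":-1},
    {"x":0.001,"y":0,"z":-0.0018,"turn":0,"grip":-1},
    {"x":0.001,"y":0,"z":-0.0018,"turn":0,"grip":-1},
    {"x":0.001,"y":0,"z":-0.0018,"turn":0,"grip":-1},
    {"x":0.001,"y":0,"z":-0.0018,"turn":0,"grip":-1},
    {"x":0,"y":0,"z":0,"turn":0,"grip":-1},
    {"x":0,"y":0,"z":0,"turn":0,"grip":-1},
    {"x":0,"y":0,"z":0,"turn":0,"grip":-1},
    {"x":0,"y":0,"z":0,"turn":0,"grip":-1},
    {"x":0,"y":0,"z":0,"turn":0,"grip":-1}
  ]
}}

```text
time: 15.83
tool_pos: [0.5408, 0.1125, 0.0846]
orientation: [[-0.999, -0.039, 0.0], [-0.039, 0.999, -0.0], [-0.0, -0.0, -1.0]]
contact_force: [-3.2, 0.2, 1.9]
width: 0.0166
grasp_force: 49.7
```

```bash
python3 - <<'E'
from h import *
np.set_printoptions(precision=4,suppress=True)
w=cam('wrist','w13');t=cam('top','t13');s=sensors.observe();print(s['time'],np.array(s['tool_pos']),s['contact_force'],s['moment'],s['grasp_force'],s['width']);print(ybox(w,(15,140,100)))
T=trayR(.038);o=np.array([.601,.049,.105]);Q=lambda *a:proj(w,T@(np.array(a)/1000)+o)
for x in (-106,-96,-86): print(x,Q(x,66,20),Q(x,57,20),Q(x,75,20))
E
```

```text
15.9333 [0.5408 0.1125 0.0846] [-2.4758  0.3414  1.1068] [-0.001   0.3485  0.0576] 49.65831756591797 0.016567215035223386
[[256. 386.]
 [256. 207.]
 [301. 207.]
 [301. 386.]]
-106 [[278.0964 165.6672]] [[257.4758 165.671 ]] [[298.7174 165.6759]]
-96 [[278.087 187.709]] [[257.1603 187.7094]] [[299.0142 187.7145]]
-86 [[278.0775 210.4138]] [[256.8433 210.4104]] [[299.3122 210.4158]]
```

>>> {"fn": "send_rows", "kwargs": {
  "series": [
    {"x":0,"y":0,"z":-0.001,"turn":0,"grip":-1},
    {"x":0,"y":0,"z":-0.001,"turn":0,"grip":-1},
    {"x":0,"y":0,"z":-0.0005,"turn":0,"grip":-1},
    {"x":0,"y":0,"z":0,"turn":0,"grip":-1},
    {"x":0,"y":0,"z":0,"turn":0,"grip":-1},
    {"x":0,"y":0,"z":0,"turn":0,"grip":-1},
    {"x":0,"y":0,"z":0,"turn":0,"grip":-1},
    {"x":0,"y":0,"z":0,"turn":0,"grip":-1},
    {"x":0,"y":0,"z":0,"turn":0,"grip":-1},
    {"x":0,"y":0,"z":0,"turn":0,"grip":-1}
  ]
}}

```text
time: 16.77
tool_pos: [0.5412, 0.1126, 0.0835]
orientation: [[-0.999, -0.038, 0.002], [-0.038, 0.999, -0.001], [-0.002, -0.001, -1.0]]
contact_force: [-7.1, -3.1, 20.7]
width: 0.0167
grasp_force: 53.9
```

>>> {"fn": "send_rows", "kwargs": {
  "series": [
    {"x":0,"y":0,"z":0.0005,"turn":0,"grip":-0.3},
    {"x":0,"y":0,"z":0,"turn":0,"grip":-0.3},
    {"x":0,"y":0,"z":0,"turn":0,"grip":-0.3},
    {"x":0,"y":0,"z":0,"turn":0,"grip":-0.3},
    {"x":-0.001,"y":0,"z":0.004,"turn":0,"grip":-0.3},
    {"x":-0.003,"y":0,"z":0.01,"turn":0,"grip":-0.3},
    {"x":-0.008,"y":0,"z":0.015,"turn":0,"grip":-0.3},
    {"x":-0.015,"y":0,"z":0.02,"turn":0,"grip":-0.3},
    {"x":-0.02,"y":0,"z":0.02,"turn":0,"grip":0},
    {"x":-0.02,"y":0,"z":0.02,"turn":0,"grip":1}
  ]
}}

```text
time: 17.6
tool_pos: [0.4732, 0.1129, 0.1727]
orientation: [[-0.999, -0.039, 0.0], [-0.039, 0.999, 0.001], [-0.0, 0.001, -1.0]]
contact_force: [-0.3, 0.8, 1.1]
width: 0.0529
grasp_force: 0.0
```

```bash
python3 - <<'E'
from h import *
np.set_printoptions(precision=4,suppress=True)
w=cam('wrist','w14');t=cam('top','t14');s=sensors.observe();print(s['time'],np.array(s['tool_pos']),s['orientation'][0],s['contact_force'],s['width']);b=ybox(w,(15,160,100));print(b)
T=trayR(.038);o=np.array([.601,.049,.105]);Q=lambda *a:proj(w,T@(np.array(a)/1000)+o)
for x in (-100,-90,-80,20): print(x,Q(x,57,22),Q(x,75,22),Q(x,66,0))
W=w['pixels'];
O=np.zeros((420,800,3),np.uint8);O[:,:560]=W;O[:300,560:]=cv2.resize(t['pixels'][145:233,222:302],(240,300),interpolation=cv2.INTER_CUBIC);cv2.imwrite('pics/m14.png',cv2.convertScaleAbs(O,alpha=1.3))
m=cv2.inRange(cv2.cvtColor(W,cv2.COLOR_BGR2HSV),(65,80,20),(95,255,255));n,l,st,ce=cv2.connectedComponentsWithStats(m);print([r.tolist() for r in st[1:] if r[4]>300])
E
```

```text
17.7 [0.4723 0.1131 0.1744] [-0.9992 -0.0404  0.0031] [-0.0433  0.1314 -0.7034] 0.06770212161409944
[[262. 230.]
 [286. 230.]
 [286. 385.]
 [262. 385.]]
-100 [[261.3535 244.0727]] [[286.7657 244.0721]] [[274.3839 247.7435]]
-90 [[261.2135 258.249 ]] [[286.8372 258.249 ]] [[274.3548 260.8652]]
-80 [[261.0738 272.653 ]] [[286.9086 272.6538]] [[274.3259 274.1806]]
20 [[259.7354 428.5956]] [[287.599  428.6072]] [[274.05   417.5026]]
[[432, 170, 88, 60, 4021], [63, 231, 96, 63, 5553]]
```

>>> {"fn": "send_rows", "kwargs": {
  "series": [
    {"x":0,"y":0.0167,"z":0.003,"turn":-0.6,"grip":1},
    {"x":0,"y":0.0167,"z":0.003,"turn":-0.6,"grip":1},
    {"x":0,"y":0.0167,"z":0.003,"turn":-0.6,"grip":1},
    {"x":0,"y":0.0167,"z":0.003,"turn":-0.6,"grip":1},
    {"x":0,"y":0.0167,"z":0.003,"turn":-0.6,"grip":1},
    {"x":0,"y":0.0167,"z":0.003,"turn":-0.6,"grip":1},
    {"x":0,"y":0.0167,"z":0.003,"turn":-0.6,"grip":1},
    {"x":0,"y":0.0167,"z":0,"turn":-0.6,"grip":1},
    {"x":0,"y":0.0167,"z":0,"turn":-0.6,"grip":1},
    {"x":0,"y":0.0167,"z":0,"turn":-0.6,"grip":1}
  ]
}}

```text
time: 18.53
tool_pos: [0.4744, 0.2805, 0.1925]
orientation: [[-0.998, 0.067, 0.0], [0.067, 0.998, 0.0], [-0.0, 0.0, -1.0]]
contact_force: [-0.8, 0.5, -0.6]
width: 0.0855
grasp_force: 0.0
```

```bash
cat >> h.py <<'E'
def gblock(c,z=.024,near=None):
    # fit block top+bottom silhouette: projected convex hull of the box vs green mask (x,y,yaw)
    from scipy.optimize import minimize
    m=cv2.inRange(cv2.cvtColor(c['pixels'],cv2.COLOR_BGR2HSV),(65,80,15),(95,255,255))
    n,l,st,ce=cv2.connectedComponentsWithStats(m)
    ks=[k for k in range(1,n) if st[k,4]>60]; P=[atz(c,*ce[k],z/2) for k in ks]
    k=ks[int(np.argmin([np.hypot(p[0]-near[0],p[1]-near[1]) for p in P]))]; m=(l==k).astype(np.uint8)
    B=np.array([[x,y,q] for x in (-.022,.022) for y in (-.03,.03) for q in (0,z)])
    def f(p):
        C,S=np.cos(p[2]),np.sin(p[2]); Q=B@np.array([[C,S,0],[-S,C,0],[0,0,1]])+[p[0],p[1],0]
        h=cv2.convexHull(proj(c,Q).astype(np.float32)); r=np.zeros(m.shape,np.uint8)
        cv2.fillConvexPoly(r,np.round(h*16).astype(np.int32),1,shift=4)
        return np.logical_xor(r,m).sum()/m.sum()
    p0=atz(c,*ce[k],z/2)
    best=min((minimize(f,[p0[0],p0[1],a],method='Nelder-Mead',options=dict(initial_simplex=np.array([[p0[0],p0[1],a],[p0[0]+.006,p0[1],a],[p0[0],p0[1]+.006,a],[p0[0],p0[1],a+.1]]))) for a in (-.2,0,.2)),key=lambda r:r.fun)
    return best.x,best.fun,st[k]
E
python3 - <<'E'
from h import *
np.set_printoptions(precision=4,suppress=True)
w=cam('wrist','w15');t=cam('top');s=sensors.observe();print(s['time'],np.array(s['tool_pos']),s['orientation'][0])
for z in (.018,.024,.03): print(z,gblock(w,z,(.478,.28)),gblock(t,z,(.478,.28)))
E
```

```text
18.6333 [0.474  0.2828 0.1928] [-0.998   0.0634  0.0007]
0.018 (array([ 0.4799,  0.2828, -0.067 ]), np.float64(0.04030373831775701), array([ 248,  159,   68,   53, 3424], dtype=int32)) (array([ 0.5082,  0.5363, -0.9321]), np.float64(0.2119205298013245), array([ 89, 212,  23,  24, 302], dtype=int32))
0.024 (array([ 0.4782,  0.2832, -0.0679]), np.float64(0.1001752336448598), array([ 248,  159,   68,   53, 3424], dtype=int32)) (array([ 0.5055,  0.5331, -0.798 ]), np.float64(0.26158940397350994), array([ 89, 212,  23,  24, 302], dtype=int32))
0.03 (array([ 0.4786,  0.2831, -0.0476]), np.float64(0.169392523364486), array([ 248,  159,   68,   53, 3424], dtype=int32)) (array([ 0.5084,  0.5352, -0.8791]), np.float64(0.3211920529801324), array([ 89, 212,  23,  24, 302], dtype=int32))
```

>>> {"fn": "send_rows", "kwargs": {
  "series": [
    {"x":0.0005,"y":0,"z":-0.02,"turn":0,"grip":1},
    {"x":0.0005,"y":0,"z":-0.02,"turn":0,"grip":1},
    {"x":0.0005,"y":0,"z":-0.02,"turn":0,"grip":1},
    {"x":0.0005,"y":0,"z":-0.02,"turn":0,"grip":1},
    {"x":0.0005,"y":0,"z":-0.02,"turn":0,"grip":1},
    {"x":0.0005,"y":0,"z":-0.02,"turn":0,"grip":1},
    {"x":0.0005,"y":0,"z":-0.02,"turn":0,"grip":1},
    {"x":0.0005,"y":0,"z":-0.02,"turn":0,"grip":1},
    {"x":0.0005,"y":0,"z":-0.01,"turn":0,"grip":1},
    {"x":0,"y":0,"z":-0.005,"turn":0,"grip":1}
  ],
  "force": 50
}}

```text
time: 19.47
tool_pos: [0.4781, 0.2786, 0.0161]
orientation: [[-0.998, 0.066, -0.002], [0.066, 0.998, -0.001], [0.001, -0.002, -1.0]]
contact_force: [-0.2, -0.5, 0.1]
width: 0.0853
grasp_force: 0.0
```

```bash
python3 - <<'E'
from h import *
np.set_printoptions(precision=4,suppress=True)
w=cam('wrist','w16');s=sensors.observe();print(s['time'],np.array(s['tool_pos']),s['orientation'][0],s['contact_force'])
for z in (.018,.022,.024): print(z,gblock(w,z,(.479,.283)))
E
```

```text
19.5167 [0.4781 0.2789 0.0162] [-0.9978  0.066  -0.0014] [ 0.4463 -0.0387 -0.9349]
0.018 (array([ 0.4807,  0.2829, -0.0668]), np.float64(0.044472681067344345), array([  215,   215,   149,   112, 15740], dtype=int32))
0.022 (array([ 0.4794,  0.2828, -0.0943]), np.float64(0.028271918678526048), array([  215,   215,   149,   112, 15740], dtype=int32))
0.024 (array([ 0.4792,  0.2828, -0.0702]), np.float64(0.0653113087674714), array([  215,   215,   149,   112, 15740], dtype=int32))
```

>>> {"fn": "send_rows", "kwargs": {
  "series": [
    {"x":0.001,"y":0.002,"z":0,"turn":-0.1,"grip":1},
    {"x":0.0005,"y":0.002,"z":-0.003,"turn":-0.1,"grip":1},
    {"x":0,"y":0,"z":-0.006,"turn":0,"grip":1},
    {"x":0,"y":0,"z":-0.006,"turn":0,"grip":1},
    {"x":0,"y":0,"z":0,"turn":0,"grip":0.7},
    {"x":0,"y":0,"z":0,"turn":0,"grip":-1},
    {"x":0,"y":0,"z":0,"turn":0,"grip":-1},
    {"x":0,"y":0,"z":0,"turn":0,"grip":-1},
    {"x":0,"y":0,"z":0,"turn":0,"grip":-1},
    {"x":0,"y":0,"z":0,"turn":0,"grip":-1}
  ],
  "force": 50
}}

```text
time: 20.35
tool_pos: [0.4798, 0.2835, 0.0028]
orientation: [[-0.998, 0.069, 0.0], [0.069, 0.998, -0.0], [-0.0, -0.0, -1.0]]
contact_force: [-0.3, -0.1, 2.7]
width: 0.0592
grasp_force: 54.1
```

>>> {"fn": "send_rows", "kwargs": {
  "series": [
    {"x":0,"y":0,"z":0,"turn":0,"grip":0.8},
    {"x":0,"y":0,"z":0,"turn":0,"grip":0.8},
    {"x":0,"y":0,"z":0,"turn":0,"grip":0.8},
    {"x":-0.003,"y":0,"z":0,"turn":0,"grip":0.8},
    {"x":-0.003,"y":0,"z":-0.001,"turn":0,"grip":0.8},
    {"x":-0.003,"y":0,"z":0,"turn":0,"grip":0.8},
    {"x":0,"y":0,"z":0,"turn":0,"grip":-1},
    {"x":0,"y":0,"z":0,"turn":0,"grip":-1},
    {"x":0,"y":0,"z":0,"turn":0,"grip":-1},
    {"x":0,"y":0,"z":0,"turn":0,"grip":-1}
  ],
  "force": 50
}}

```text
time: 21.18
tool_pos: [0.4703, 0.2836, 0.0019]
orientation: [[-0.998, 0.069, -0.0], [0.069, 0.998, -0.0], [0.0, -0.0, -1.0]]
contact_force: [-2.2, -0.5, 5.4]
width: 0.059
grasp_force: 53.8
```

>>> {"fn": "send_rows", "kwargs": {
  "series": [
    {"x":0,"y":0,"z":0,"turn":0,"grip":-1},
    {"x":0,"y":0,"z":0.01,"turn":0,"grip":-1},
    {"x":0,"y":0,"z":0.02,"turn":0,"grip":-1},
    {"x":0,"y":0,"z":0.025,"turn":0,"grip":-1},
    {"x":0,"y":0,"z":0.025,"turn":0,"grip":-1},
    {"x":0,"y":0,"z":0.025,"turn":0,"grip":-1},
    {"x":0,"y":0,"z":0.025,"turn":0,"grip":-1},
    {"x":0,"y":-0.015,"z":0.015,"turn":1,"grip":-1},
    {"x":0,"y":-0.025,"z":0,"turn":1,"grip":-1},
    {"x":0,"y":-0.025,"z":0,"turn":1,"grip":-1}
  ]
}}

```text
time: 22.02
tool_pos: [0.4711, 0.2186, 0.1484]
orientation: [[-1.0, 0.015, 0.002], [0.015, 1.0, 0.001], [-0.002, 0.001, -1.0]]
contact_force: [0.3, -0.6, -2.4]
width: 0.0587
grasp_force: 54.4
```

```bash
python3 - <<'E'
from h import *
np.set_printoptions(precision=4,suppress=True)
w=cam('wrist','w17');s=sensors.observe();p=np.array(s['tool_pos']);print(s['time'],p,s['orientation'][0],s['contact_force'],s['width'],s['grasp_force'])
m=cv2.inRange(cv2.cvtColor(w['pixels'],cv2.COLOR_BGR2HSV),(65,80,15),(95,255,255));n,l,st,ce=cv2.connectedComponentsWithStats(m);print([r.tolist() for r in st[1:] if r[4]>300])
R=np.array(s['orientation'])
for off in (.013,.0155): print(off,proj(w,np.array([[off,y,z] for y in (-.03,.03) for z in (.002,-.022)])@R.T+p))
E
```

```text
22.0667 [0.4706 0.2115 0.147 ] [-0.9998  0.0184 -0.0004] [-0.9882 -6.0107 -2.4498] 0.05868773748950899 54.28740441799164
[[482, 154, 78, 64, 4439], [197, 244, 164, 121, 18600], [0, 257, 11, 61, 502]]
0.013 [[191.3599 241.1923]
 [177.2067 266.0765]
 [330.8962 241.2782]
 [340.0999 266.1677]]
0.0155 [[190.9649 235.7686]
 [176.6559 259.8836]
 [331.1608 235.8602]
 [340.467  259.9808]]
```

>>> {"fn": "send_rows", "kwargs": {
  "series": [
    {"x":0,"y":-0.024,"z":0,"turn":0.4,"grip":-1},
    {"x":0,"y":-0.025,"z":0,"turn":0.4,"grip":-1},
    {"x":0,"y":-0.025,"z":0,"turn":0.4,"grip":-1},
    {"x":0,"y":-0.025,"z":0,"turn":0.4,"grip":-1},
    {"x":0,"y":-0.025,"z":0,"turn":0.4,"grip":-1},
    {"x":0,"y":-0.025,"z":0,"turn":0.4,"grip":-1},
    {"x":0,"y":-0.025,"z":0,"turn":0.4,"grip":-1},
    {"x":0,"y":-0.025,"z":0,"turn":0.4,"grip":-1},
    {"x":0,"y":-0.018,"z":0,"turn":0,"grip":-1},
    {"x":0,"y":-0.006,"z":0,"turn":0,"grip":-1}
  ]
}}

```text
time: 22.9
tool_pos: [0.4702, -0.0078, 0.1467]
orientation: [[-0.999, -0.035, -0.001], [-0.035, 0.999, -0.002], [0.001, -0.002, -1.0]]
contact_force: [-0.2, -0.7, -2.2]
width: 0.0587
grasp_force: 54.3
```

```bash
python3 - <<'E'
from h import *
np.set_printoptions(precision=4,suppress=True)
w=cam('wrist','w18');w=cam('wrist','w18');s=sensors.observe();p=np.array(s['tool_pos']);print(s['time'],p,s['orientation'][0],s['contact_force'],s['width'],s['grasp_force'])
m=cv2.inRange(cv2.cvtColor(w['pixels'],cv2.COLOR_BGR2HSV),(65,80,15),(95,255,255));n,l,st,ce=cv2.connectedComponentsWithStats(m);print([r.tolist() for r in st[1:] if r[4]>300])
R=np.array(s['orientation'])
print(proj(w,np.array([[.013,y,z] for y in (-.03,.03) for z in (.002,-.022)])@R.T+p))
for r in range(236,270,4):
    x=np.nonzero(m[r])[0]; print(r,x[[0,-1]] if len(x) else '')
E
```

```text
23.0 [ 0.4707 -0.0056  0.1468] [-0.9993 -0.0361 -0.0001] [ 0.4005  1.2506 -2.5255] 0.05899203745714359 54.34768617153168
[[197, 244, 164, 121, 18486]]
[[211.3875 244.3567]
 [199.9666 269.7734]
 [351.9422 244.1636]
 [364.2775 269.5521]]
236 
240 
244 [240 346]
248 [208 349]
252 [206 351]
256 [204 353]
260 [202 354]
264 [200 357]
268 [198 359]
```

>>> {"fn": "send_rows", "kwargs": {
  "series": [
    {"x":0.01,"y":0,"z":0,"turn":0.1,"grip":-1},
    {"x":0.01,"y":0,"z":0,"turn":0,"grip":-1},
    {"x":0.01,"y":0,"z":0,"turn":0,"grip":-1},
    {"x":0.01,"y":0,"z":-0.004,"turn":0,"grip":-1},
    {"x":0.01,"y":0,"z":-0.004,"turn":0,"grip":-1},
    {"x":0.01,"y":0,"z":-0.004,"turn":0,"grip":-1},
    {"x":0.01,"y":0,"z":-0.005,"turn":0,"grip":-1},
    {"x":0.01,"y":0,"z":-0.005,"turn":0,"grip":-1},
    {"x":0.007,"y":0,"z":-0.005,"turn":0,"grip":-1},
    {"x":0.003,"y":0,"z":-0.005,"turn":0,"grip":-1}
  ]
}}

```text
time: 23.83
tool_pos: [0.562, -0.0044, 0.1138]
orientation: [[-0.999, -0.04, 0.0], [-0.04, 0.999, 0.0], [-0.0, 0.0, -1.0]]
contact_force: [0.6, -0.5, -1.4]
width: 0.0587
grasp_force: 54.3
```

>>> {"fn": "send_rows", "kwargs": {
  "series": [
    {"x":0,"y":0,"z":-0.003,"turn":0,"grip":-1},
    {"x":0,"y":0,"z":-0.003,"turn":0,"grip":-1},
    {"x":0,"y":0,"z":-0.003,"turn":0,"grip":-1},
    {"x":0,"y":0,"z":-0.003,"turn":0,"grip":-1},
    {"x":0,"y":0,"z":-0.002,"turn":0,"grip":-1},
    {"x":-0.001,"y":0,"z":-0.002,"turn":0,"grip":-1},
    {"x":-0.001,"y":0,"z":-0.002,"turn":0,"grip":-1},
    {"x":0,"y":0,"z":0,"turn":0,"grip":-1},
    {"x":0,"y":0,"z":0,"turn":0,"grip":-1},
    {"x":0,"y":0,"z":0,"turn":0,"grip":-1}
  ]
}}

```text
time: 24.67
tool_pos: [0.5594, -0.0045, 0.0978]
orientation: [[-0.999, -0.041, 0.002], [-0.041, 0.999, -0.001], [-0.002, -0.001, -1.0]]
contact_force: [-2.8, -0.6, 10.6]
width: 0.0587
grasp_force: 56.4
```

```bash
python3 - <<'E'
from h import *
np.set_printoptions(precision=4,suppress=True)
w=cam('wrist','w19');s=sensors.observe();p=np.array(s['tool_pos']);print(s['time'],p,s['orientation'][0],s['contact_force'],s['moment'],s['width'],s['grasp_force'])
m=cv2.inRange(cv2.cvtColor(w['pixels'],cv2.COLOR_BGR2HSV),(65,80,15),(95,255,255));n,l,st,ce=cv2.connectedComponentsWithStats(m);print([r.tolist() for r in st[1:] if r[4]>300])
E
```

```text
24.7167 [ 0.5594 -0.0045  0.0978] [-0.9992 -0.0406  0.0022] [-3.4343 -1.9071 10.7052] [-0.2199  0.1844  0.0396] 0.05855976965929402 56.42514109611511
[[209, 121, 138, 103, 13594], [198, 247, 163, 121, 18590]]
```

>>> {"fn": "send_rows", "kwargs": {
  "series": [
    {"x":0,"y":0,"z":-0.001,"turn":0,"grip":-0.9},
    {"x":0,"y":0,"z":-0.001,"turn":0,"grip":-0.9},
    {"x":0,"y":0,"z":-0.001,"turn":0,"grip":-1},
    {"x":-0.0005,"y":0,"z":-0.001,"turn":0,"grip":-1},
    {"x":-0.0005,"y":0,"z":-0.001,"turn":0,"grip":-1},
    {"x":-0.0005,"y":0,"z":-0.001,"turn":0,"grip":-1},
    {"x":-0.0005,"y":0,"z":-0.001,"turn":0,"grip":-1},
    {"x":0,"y":0,"z":0,"turn":0,"grip":-1},
    {"x":0,"y":0,"z":0,"turn":0,"grip":-1},
    {"x":0,"y":0,"z":0,"turn":0,"grip":-1}
  ],
  "force": 25
}}

```text
time: 25.55
tool_pos: [0.5567, -0.0046, 0.0911]
orientation: [[-0.999, -0.041, 0.001], [-0.041, 0.999, -0.001], [-0.001, -0.001, -1.0]]
contact_force: [-5.8, -2.3, 16.2]
width: 0.0588
grasp_force: 59.8
```

```bash
cat > q.py <<'E'
from h import *
import sys
np.set_printoptions(precision=4,suppress=True)
w=cam('wrist',sys.argv[1]);s=sensors.observe();p=np.array(s['tool_pos']);R=np.array(s['orientation']);print(s['time'],p,R[0],np.array(s['contact_force']),np.array(s['moment']),s['width'],s['grasp_force'])
m=cv2.inRange(cv2.cvtColor(w['pixels'],cv2.COLOR_BGR2HSV),(65,80,15),(95,255,255));n,l,st,ce=cv2.connectedComponentsWithStats(m);print([r.tolist() for r in st[1:] if r[4]>300])
g=cv2.cvtColor(w['pixels'],cv2.COLOR_BGR2GRAY);print('col',g[195:275:2,272].tolist())
# rear-face rows vs tilt about patch (TCP+.010 in tool z -> up)
for t in (0,10,20,30):
    a=np.radians(t);pt=[]
    for z in (-.018,.006):   # rel. patch, up
        x,zz=-.013*np.cos(a)-z*np.sin(a), -.013*np.sin(a)+z*np.cos(a)
        pt.append(R@np.array([-x,0,-(zz+.0155)])+p)
    print(t,proj(w,np.array(pt))[:,1])
T=trayR(.038);o=np.array([.601,.049,.105])
print('first uphill top/bot',proj(w,np.array([T@[-.065,-.052,.024]+o,T@[-.065,-.052,0]+o,T@[-.065,-.082,.024]+o,T@[-.065,-.022,.024]+o])))
E
python3 q.py w20
```

```text
25.6 [ 0.5567 -0.0046  0.0911] [-0.9992 -0.0406  0.0014] [-6.244  -1.7117 16.8966] [-0.3259  0.6873  0.0199] 0.05890986101172709 59.755961894989014
[[206, 128, 143, 106, 14473], [198, 254, 163, 122, 19174]]
col [118, 118, 118, 118, 119, 119, 119, 119, 119, 119, 119, 119, 119, 119, 120, 109, 76, 64, 63, 85, 197, 231, 232, 232, 232, 231, 205, 144, 133, 82, 50, 52, 51, 52, 55, 87, 120, 128, 129, 128]
0 [243.0538 268.2882]
10 [248.3837 263.3807]
20 [254.702  259.5076]
30 [261.8367 256.7527]
first uphill top/bot [[277.3057 227.0738]
 [277.4821 235.8189]
 [203.9282 226.8536]
 [350.7191 227.2109]]
```

>>> {"fn": "send_rows", "kwargs": {
  "series": [
    {"x":0,"y":0,"z":-0.001,"turn":0,"grip":-1},
    {"x":0,"y":0,"z":-0.001,"turn":0,"grip":-1},
    {"x":-0.0003,"y":0,"z":-0.001,"turn":0,"grip":-1},
    {"x":-0.0003,"y":0,"z":-0.001,"turn":0,"grip":-1},
    {"x":-0.0003,"y":0,"z":-0.001,"turn":0,"grip":-1},
    {"x":-0.0003,"y":0,"z":-0.001,"turn":0,"grip":-1},
    {"x":0,"y":0,"z":0,"turn":0,"grip":-1},
    {"x":0,"y":0,"z":0,"turn":0,"grip":-1},
    {"x":0,"y":0,"z":0,"turn":0,"grip":-1},
    {"x":0,"y":0,"z":0,"turn":0,"grip":-1}
  ],
  "force": 25
}}

```text
time: 26.43
tool_pos: [0.5551, -0.0047, 0.0849]
orientation: [[-0.999, -0.041, 0.001], [-0.041, 0.999, -0.002], [-0.001, -0.002, -1.0]]
contact_force: [-7.5, -2.0, 15.9]
width: 0.0587
grasp_force: 62.3
```

```bash
python3 q.py w21
```

```text
26.4833 [ 0.5551 -0.0047  0.0849] [-0.9992 -0.0405  0.0006] [-6.8538 -2.5911 15.9038] [-0.3478  0.7467 -0.0105] 0.058911376521182265 62.25249767303467
[[204, 133, 148, 110, 15514], [197, 261, 164, 124, 19379]]
col [119, 119, 119, 119, 119, 120, 120, 120, 120, 120, 119, 120, 120, 121, 122, 122, 122, 122, 122, 118, 95, 68, 65, 79, 195, 232, 232, 232, 206, 145, 142, 141, 117, 62, 56, 105, 140, 142, 142, 142]
0 [242.984  268.2072]
10 [248.3145 263.3011]
20 [254.633  259.4293]
30 [261.7679 256.6757]
first uphill top/bot [[277.3443 236.2637]
 [277.5279 244.0533]
 [201.2399 236.0165]
 [353.4903 236.3824]]
```

>>> {"fn": "send_rows", "kwargs": {
  "series": [
    {"x":0,"y":0,"z":-0.001,"turn":0,"grip":-1},
    {"x":-0.0003,"y":0,"z":-0.001,"turn":0,"grip":-1},
    {"x":-0.0003,"y":0,"z":-0.001,"turn":0,"grip":-1},
    {"x":0,"y":0,"z":0,"turn":0,"grip":-1},
    {"x":0,"y":0,"z":0,"turn":0,"grip":-1},
    {"x":0,"y":0,"z":0,"turn":0,"grip":-1},
    {"x":0,"y":0,"z":0,"turn":0,"grip":-1},
    {"x":0,"y":0,"z":0,"turn":0,"grip":-1},
    {"x":0,"y":0,"z":0,"turn":0,"grip":-1},
    {"x":0,"y":0,"z":0,"turn":0,"grip":-1}
  ]
}}

```text
time: 27.32
tool_pos: [0.5545, -0.0047, 0.0817]
orientation: [[-0.999, -0.041, 0.0], [-0.041, 0.999, -0.001], [-0.0, -0.001, -1.0]]
contact_force: [-5.4, -1.7, 14.4]
width: 0.0592
grasp_force: 63.4
```

```bash
python3 q.py w22
```

```text
27.3667 [ 0.5545 -0.0048  0.0818] [-0.9992 -0.0405  0.0005] [-6.4437 -1.8384 14.1815] [-0.3368  0.7813  0.0646] 0.05868197119380303 63.43518018722534
[[202, 135, 151, 111, 16063], [196, 263, 166, 125, 19223]]
col [119, 119, 120, 119, 120, 120, 120, 120, 120, 120, 121, 121, 121, 122, 122, 122, 122, 121, 123, 123, 123, 121, 102, 70, 64, 71, 155, 211, 173, 143, 142, 142, 142, 142, 121, 114, 134, 137, 137, 136]
0 [243.0244 268.2513]
10 [248.354  263.3449]
20 [254.6718 259.4729]
30 [261.8059 256.7189]
first uphill top/bot [[277.2785 240.6738]
 [277.4688 247.9747]
 [199.6957 240.4042]
 [354.9024 240.7902]]
```

>>> {"fn": "send_rows", "kwargs": {
  "series": [
    {"x":0,"y":0,"z":-0.001,"turn":0,"grip":-1},
    {"x":-0.0003,"y":0,"z":-0.001,"turn":0,"grip":-1},
    {"x":-0.0003,"y":0,"z":-0.0005,"turn":0,"grip":-1},
    {"x":0,"y":0,"z":0,"turn":0,"grip":-1},
    {"x":0,"y":0,"z":0,"turn":0,"grip":-1},
    {"x":0,"y":0,"z":0,"turn":0,"grip":-1},
    {"x":0,"y":0,"z":0,"turn":0,"grip":-1},
    {"x":0,"y":0,"z":0,"turn":0,"grip":-1},
    {"x":0,"y":0,"z":0,"turn":0,"grip":-1},
    {"x":0,"y":0,"z":0,"turn":0,"grip":-1}
  ]
}}

```text
time: 28.2
tool_pos: [0.5542, -0.0048, 0.0794]
orientation: [[-0.999, -0.041, 0.001], [-0.041, 0.999, -0.001], [-0.001, -0.002, -1.0]]
contact_force: [-5.3, -2.2, 15.8]
width: 0.0585
grasp_force: 64.7
```

```bash
python3 q.py w23
```

```text
28.25 [ 0.5542 -0.0047  0.0794] [-0.9992 -0.0407  0.001 ] [-5.3773 -2.3279 15.7079] [-0.3223  0.7085  0.0445] 0.05894858742902316 64.73324418067932
[[201, 137, 154, 112, 16500], [195, 263, 168, 125, 19323]]
col [120, 120, 120, 119, 119, 120, 120, 122, 121, 121, 121, 121, 122, 122, 123, 122, 123, 123, 123, 124, 123, 124, 124, 117, 88, 66, 66, 125, 212, 192, 146, 143, 142, 142, 128, 112, 127, 129, 129, 130]
0 [242.9553 268.1713]
10 [248.2854 263.2663]
20 [254.6035 259.3955]
30 [261.7376 256.6427]
first uphill top/bot [[277.265  243.83  ]
 [277.4603 250.745 ]
 [198.4994 243.5443]
 [356.0737 243.9434]]
```

>>> {"fn": "send_rows", "kwargs": {
  "series": [
    {"x":-0.001,"y":0,"z":-0.001,"turn":0,"grip":-1},
    {"x":-0.001,"y":0,"z":-0.0006,"turn":0,"grip":-1},
    {"x":-0.001,"y":0,"z":-0.0006,"turn":0,"grip":-1},
    {"x":-0.001,"y":0,"z":-0.0006,"turn":0,"grip":-1},
    {"x":-0.001,"y":0,"z":-0.0006,"turn":0,"grip":-1},
    {"x":-0.001,"y":0,"z":-0.0006,"turn":0,"grip":-1},
    {"x":0,"y":0,"z":0,"turn":0,"grip":-1},
    {"x":0,"y":0,"z":0,"turn":0,"grip":-1},
    {"x":0,"y":0,"z":0,"turn":0,"grip":-1},
    {"x":0,"y":0,"z":0,"turn":0,"grip":-1}
  ]
}}

```text
time: 29.08
tool_pos: [0.5504, -0.0041, 0.0765]
orientation: [[-0.999, -0.041, 0.005], [-0.041, 0.999, -0.0], [-0.005, -0.001, -1.0]]
contact_force: [-2.1, -1.7, 22.6]
width: 0.0589
grasp_force: 65.7
```

```bash
python3 q.py w24
```

```text
29.1333 [ 0.5504 -0.004   0.0765] [-0.9992 -0.0408  0.0054] [-2.4047 -1.5801 23.3072] [-0.1723 -0.0279  0.1024] 0.05884780012049382 65.67341208457947
[[198, 147, 156, 113, 16771], [195, 264, 168, 124, 19309]]
col [121, 121, 121, 122, 121, 122, 113, 82, 76, 86, 89, 89, 90, 91, 101, 111, 112, 113, 113, 118, 124, 124, 123, 124, 125, 126, 127, 127, 127, 123, 95, 66, 77, 128, 137, 111, 124, 128, 128, 129]
0 [243.0168 268.2417]
10 [248.3463 263.3357]
20 [254.6639 259.4639]
30 [261.7978 256.7101]
first uphill top/bot [[274.9929 256.3084]
 [275.4688 261.2518]
 [195.2586 256.0021]
 [354.7691 256.3795]]
```

>>> {"fn": "send_rows", "kwargs": {
  "series": [
    {"x":-0.001,"y":0,"z":-0.0003,"turn":0,"grip":-1},
    {"x":-0.001,"y":0,"z":-0.0003,"turn":0,"grip":-1},
    {"x":-0.001,"y":0,"z":-0.0003,"turn":0,"grip":-1},
    {"x":-0.001,"y":0,"z":-0.0003,"turn":0,"grip":-1},
    {"x":-0.001,"y":0,"z":-0.0003,"turn":0,"grip":-1},
    {"x":0,"y":0,"z":0,"turn":0,"grip":-1},
    {"x":0,"y":0,"z":0,"turn":0,"grip":-1},
    {"x":0,"y":0,"z":0,"turn":0,"grip":-1},
    {"x":0,"y":0,"z":0,"turn":0,"grip":-1},
    {"x":0,"y":0,"z":0,"turn":0,"grip":-1}
  ]
}}

```text
time: 29.97
tool_pos: [0.5491, -0.0039, 0.0757]
orientation: [[-0.999, -0.041, 0.011], [-0.041, 0.999, 0.001], [-0.011, 0.0, -1.0]]
contact_force: [8.3, -2.4, 19.4]
width: 0.0588
grasp_force: 70.9
```

```bash
python3 q.py w25
```

```text
30.0167 [ 0.549  -0.0039  0.0757] [-0.9991 -0.0411  0.0113] [ 8.1771 -2.6138 20.1915] [-0.8039 -2.0107  0.285 ] 0.05890419586613048 70.93464232748374
[[195, 151, 168, 237, 36479]]
col [69, 71, 71, 73, 74, 74, 74, 74, 83, 90, 90, 90, 90, 101, 112, 112, 96, 72, 72, 72, 71, 72, 71, 73, 72, 72, 73, 72, 72, 73, 74, 74, 66, 55, 58, 72, 88, 93, 92, 93]
0 [242.9061 268.1176]
10 [248.2372 263.2128]
20 [254.5561 259.3424]
30 [261.691  256.5902]
first uphill top/bot [[274.425  260.8679]
 [274.9379 264.83  ]
 [194.4475 260.5559]
 [354.422  260.9217]]
```

>>> {"fn": "send_rows", "kwargs": {
  "series": [
    {"x":0,"y":0,"z":0.001,"turn":0,"grip":0.65},
    {"x":0,"y":0,"z":0.001,"turn":0,"grip":0.65},
    {"x":0,"y":0,"z":0,"turn":0,"grip":0.65},
    {"x":0,"y":0,"z":0,"turn":0,"grip":0.7},
    {"x":0,"y":0,"z":0.004,"turn":0,"grip":0.7},
    {"x":-0.001,"y":0,"z":0.008,"turn":0,"grip":0.7},
    {"x":-0.005,"y":0,"z":0.015,"turn":0,"grip":0.7},
    {"x":-0.015,"y":0,"z":0.02,"turn":0,"grip":0.7},
    {"x":-0.02,"y":0,"z":0.025,"turn":0,"grip":0.7},
    {"x":-0.02,"y":0,"z":0.025,"turn":0,"grip":0.7}
  ]
}}

```text
time: 30.85
tool_pos: [0.4811, -0.0038, 0.1726]
orientation: [[-0.999, -0.042, -0.001], [-0.042, 0.999, 0.0], [0.001, 0.0, -1.0]]
contact_force: [0.2, 0.6, -0.2]
width: 0.0726
grasp_force: 0.0
```

>>> {"fn": "send_rows", "kwargs": {
  "series": [
    {"x":-0.02,"y":0,"z":0.02,"turn":0,"grip":0.7},
    {"x":-0.02,"y":0,"z":0.02,"turn":0,"grip":0.7},
    {"x":-0.01,"y":0,"z":0.02,"turn":0,"grip":0.7},
    {"x":0,"y":0.015,"z":0.02,"turn":0,"grip":0.7},
    {"x":0,"y":0.015,"z":0.02,"turn":0,"grip":0.7},
    {"x":0,"y":0.01,"z":0,"turn":0,"grip":0.7},
    {"x":0,"y":0,"z":0,"turn":0,"grip":0.7},
    {"x":0,"y":0,"z":0,"turn":0,"grip":0.7},
    {"x":0,"y":0,"z":0,"turn":0,"grip":0.7},
    {"x":0,"y":0,"z":0,"turn":0,"grip":0.7}
  ]
}}

```text
time: 31.68
tool_pos: [0.4318, 0.0348, 0.2708]
orientation: [[-0.999, -0.04, -0.002], [-0.04, 0.999, -0.0], [0.002, -0.0, -1.0]]
contact_force: [0.3, -0.1, 0.2]
width: 0.0727
grasp_force: 0.0
```

```bash
python3 - <<'E'
from h import *
np.set_printoptions(precision=1,suppress=True)
w=cam('wrist','w26');t=cam('top','t26');s=sensors.observe();p=np.array(s['tool_pos']);print(s['time'],[round(v,4) for v in p])
T=trayR(.038);o=np.array([.601,.049,.105])
L={'block':[(x,y,24) for x in(-65,-21) for y in (-82,-22)],'first':[(x,y,24) for x in(-109,-65) for y in (-82,-22)],'spat':[(x,y,z) for x,z in((-109,22),(1,22),(1,4),(71,4)) for y in (57,75)]}
for k,v in L.items(): print(k,proj(w,(np.array(v)/1000)@T.T+o).tolist(),proj(t,(np.array(v)/1000)@T.T+o).round(1).tolist())
cv2.imwrite('pics/f26.png',np.hstack([cv2.resize(w['pixels'][180:420,:],(560,480))[:, :],cv2.resize(t['pixels'][142:235,222:302],(240,480),interpolation=cv2.INTER_CUBIC)]))
E
```

```text
31.7833 [np.float64(0.4321), np.float64(0.035), np.float64(0.2709)]
block [[201.66601859286519, 282.9791878234838], [263.2686006804785, 283.2269284093784], [199.65591311182905, 330.0254674411824], [262.8166554219053, 330.3871315033034]] [[293.0, 213.0], [271.8, 213.7], [293.0, 198.9], [271.5, 199.6]]
first [[203.69587997833156, 238.1511772785324], [263.7216364262764, 238.30189924641056], [201.66601859286519, 282.9791878234838], [263.2686006804785, 283.2269284093784]] [[293.0, 226.7], [272.1, 227.4], [293.0, 213.0], [271.8, 213.7]]
spat [[342.50751308071324, 238.6592395481071], [360.3560622228679, 238.6538496401293], [346.49361156338364, 354.30124920833066], [365.48516564869954, 354.1611973886672], [343.23044428918865, 351.3945806830065], [361.322404908247, 351.2719864174368], [345.3917456124674, 427.6674766050329], [364.106706150936, 427.4432068563153]] [[244.4, 228.0], [238.1, 228.2], [242.7, 193.0], [236.1, 193.2], [242.8, 190.3], [236.3, 190.5], [241.6, 166.9], [235.0, 167.1]]
```

View pics/f26.png

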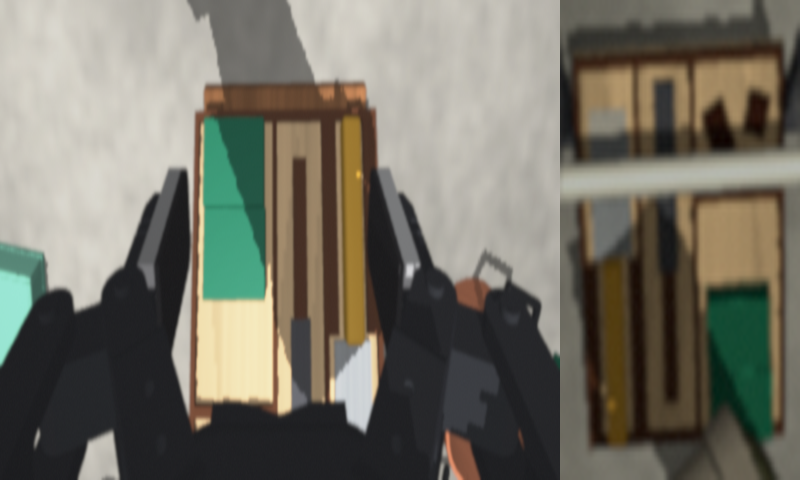

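The last picture shows the loose block flush and square against the first one, with the seam near (235,206) in the picture and its uphill edge where I predicted. The spatula lies in its slot with the handle end at the low wall, near (350,118), and the blade uphill. Handing in now.

```bash
python3 -c "
from station import env
print(env.hand_in())"
```

```text
the job is handed in; nothing more can be done
None
```

I laid the spatula in its slot with the blade uphill, set the loose green block flush and square against the first block, and handed the job in; the last picture shows both in place, but the hand-in gave no verdict.

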